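# Mount the marking template and lock the spring bail

### The job

Take the green marking template out of the grooved rack and lay it flat on the bench with its black knob up, so that you can take it again by the knob and lower it level over both register pins of the marking jig until it rests on their shoulders. Then wind the jig's spring bail over (its handle is the red roller grip), press it down on the template and, while you hold it against the spring, slide the bolt fully home in the keeper, so that the bail stays down when you let go. Leave the grey blank in the rack and the other things on the bench where they are.

Things in the scene. Friction and masses are not known exactly. Their poses are not given: they have to be found in the camera images.
- template_mid (a point): Loose green plate 130 x 150 x 6 mm (x, y, z) with two windows, about 0.14 kg; point at mid-plate, z axis to the knob side. At the start it stands on edge in an outer groove of the rack (9 mm wide, so it may lean a few degrees): +x edge down, 32 mm deep in the groove, -x edge up, about 143 mm above the bench, knob facing away from the robot.
- template_edge (a point): Middle of the template's -x edge, 65 mm from its middle: the upper edge while it stands in the rack, free to be taken from above. Same axes as template_mid.
- template_knob (a point): Centre of the template's lifting knob, 16 mm from the plate's middle along z; same axes as template_mid.
- knob: Black lifting knob, a bar 12 x 34 x 26 mm (along the template's x, y, z) standing on the middle of the plate's upper face; origin at its foot.
- template: The whole template, plate and knob; origin in the middle of the plate's underside, axes as template_mid.
- round_hole (a point): Centre of the template's round hole, 10.5 mm across, at the plate's underside; 45 mm to +x and 58 mm to +y of the plate's middle.
- slot_hole (a point): Centre of the template's slotted hole, 10.5 x 13.5 mm (x, y), at the plate's underside; 45 mm to +x and 58 mm to -y of the plate's middle.
- left_seat (a point): Shoulder at the foot of the jig's left pin, 24 mm above the bench, where the underside of the round hole must lie. Pin 8 mm thick, 15.5 mm tall, its last 6 mm tapered. Axes: z up, x across the jig from the near side to the hinge, y to its left. The jig is a fixed board 225 x 240 x 12 mm; its middle is 45 mm to -x and 58 mm to -y of this point. Two plain bosses carry the template's near edge.
- right_seat (a point): The same at the right pin, 116 mm to -y of the left, for the slotted hole.
- bail_hinge (a point): Middle of the bail's hinge axle along the jig's y axis, 37 mm to +x of the pins, 46 mm above the bench. The bail is a steel hoop: two arms 168 mm apart and a cross tube 132.5 mm from the axle. Axes as left_seat.
- bail (a joint): Bail angle (rad). 0: held open by its torsion spring, 15 degrees past upright, away from the robot. Grows as it is wound towards the robot and down; 1.74 bolted (cross tube 58 mm above the bench), 1.79 its limit. Spring torque 0.23 N m at 0, 1.0 N m at 1.74 (8 N at the tube). From about 1.72 the presser adds 1.5 to 5 N. Let go, it flies open.
- bail_grip (a point): Centre of the red roller grip on the bail's cross tube, 18 mm thick (end flanges 21 mm), 40 mm long along the jig's y axis. It spins freely, so a fixed hand can hold it all the way round, and carries the bolt. With the bolt drawn it is 38 mm to +y of the bail's middle; with the bail open, about 174 mm above the bench. Its y axis lies along the tube.
- bolt (a joint): Travel of the brass bolt (m), 10 mm thick with a round end: 0 drawn, 0.020 fully shot. It moves with the roller grip along the cross tube to the jig's left (+y), against 1.5 N of friction, and stays where it is left. It starts 0 to 4 mm out.
- keeper_slot (a point): Mouth of the keeper, a steel bracket at the jig's near left corner, 58 mm above the bench. Its slot, 20 mm wide (x) and 19 mm tall, opens to -y; its 8 mm thick upper lip is just above the bolt at bail angle 1.74, so press the bail to about 1.75 for the bolt to slide in under it. The drawn bolt ends 5 mm short of the mouth.
- presser: Sprung black rubber rod, 78 mm long, 12 mm thick, on the side of the bail's cross tube that is underneath when it is closed, right of the grip; it pushes the template's near border down when the bail is bolted. Origin on the tube's axis.
- rack: Fixed grooved block of light wood, 150 x 110 x 45 mm, origin in the middle of its underside, x across the grooves; outer grooves 45 mm either side of the middle, groove floors 13 mm above the bench.
- blank_mid (a point): Middle of a loose grey plate, 100 x 140 x 6 mm, standing in the rack's other outer groove; a bystander.
- stapler: Loose red stapler, 34 x 126 x 44 mm, origin under its middle; a bystander.
- loupe: Loose hand loupe, 56 x 114 x 12 mm, origin under its middle; a bystander.
- swatches_blue: Loose blue swatch pack, 65 x 90 x 10 mm, origin under its middle; a bystander.
- swatches_red: Loose red swatch pack of the same size lying on the blue one; a bystander.
Things that resemble listed ones, but are neither listed nor needed, are in the scene too. Of the things shaped like the template, the green one is meant.

How it is judged:
By the outcome, as a careful person would: the job done as asked, in the order asked, and still so for the second after the job is handed in, with the robot touching nothing.
It also fails if it takes over 72 s, if anything falls off the work surface, if the arm or the gripper's body presses on something with over 40 N, if the wrist force passes 120 N, or if a joint passes its speed limit or range.

### The arm

A 7-joint arm with a two-finger parallel gripper is mounted at the origin on the work surface; the furniture and walls round the work are solid. World frame = base frame: x ahead of the robot, y to its left, z up, the work surface at z = 0. Lengths are in m, angles in degrees, forces in N, time in s.
With the tool pointing down it reaches from about 0.425 to 0.875 m from the base axis. Payload 4.7 kg.
Tool frame: the origin (TCP) lies between the finger pads; the fingertips stand env.finger_overhang ahead of it and the grasp point (between the pads) lies 5 mm behind it (env.finger_overhang is the distance from the TCP to the fingertips, in m); z points along the fingers, y is the line along which they close (so a half turn about z gives the same grasp; the last joint's range is limited). The gripper opens to 87 mm and grips with 3 to 60 N. Pads are 19 mm wide; open, the fingers measure 117 mm over their backs; the gripper's body (75 mm by 190 mm) begins 51 mm behind the grasp point.
Start: joints at [72.256, 18.392, -4.016, 83.108, 1.295, 78.541, -3.26], TCP at [0.207, -0.616, 0.206] pointing down, gripper open.
Joint ranges: [-163.93, 163.93], [-17.29, 119.83], [-79.2, 71.16], [3.27, 140.29], [-89.18, 269.18], [5.43, 117.66], [-154.24, 154.24]. Speed limits (degrees/s): [147.25, 147.25, 180, 180, 180, 180, 180].

### API

Orientations are given as [roll, pitch, yaw] about the fixed x, y, z axes, in that order (R = Rz(yaw) Ry(pitch) Rx(roll)).
In Python, from cell import telemetry, eyes, env, models gives the robot as it stands. The module is installed in compiled form; this text tells all that it offers.
- The arm moves only by the tool drive_tool, never from a script. Its arguments are lists of equal length, an entry for each row: "angular": the turn, a rotation vector about the tool's x, y, z in rad, a list of three; "delta_pos": the shift along the tool's x, y, z in cm, a list of three; "gripper": the finger opening in cm, from 0 to 8.7. A call has 1 to 20 rows; each row shifts and turns the commanded pose from where the row before left it, along the tool's axes as they then stand; what a row does not reach is not made up. A row lasts 1/10 s, in which the tool goes at most 50 mm and 8.59 degrees, less where a joint would pass 70% of its speed; a pose out of reach is approached as far as the arm can. A call with a gripper value outside its range is refused whole. The fingers move at their own pace and stop on an object; "squeeze" is the grip in N (left out, the last holds). Time passes only in rows, so rows that do not move let the fingers close. It gives the time, the measured TCP pose, the force, the opening and the grip force at its end, in the units of the state.
- telemetry.get_obs(): the state, without advancing time (a new reading comes with each control period).
- eyes.read_camera(name): name is "side" or "top" or "wrist"; returns a dict with "pixels" (420x560x3 uint8, red, green, blue), "mtx" (3x3 intrinsics, pixels), "origin" and "orientation" of the camera in the world. Camera axes: x right, y down, z forward; pixel columns grow to the right and rows downward; lengths in m; the calibration is good to about 2 mm. A picture is of the moment at which its call begins. There is no depth.
- env.sign_off(): hands the job in; it is judged then, once.
Trained networks look in a picture, given as the dict that the camera call returned (one of the last four; its "shot" number tells which), for a name from the list of things; names that differ only in an ending like _2 or _b are one class to them, and where a whole thing is asked for, a point or a joint stands for the part that bears it (a point fixed in the world has none). Each returns a list of dicts, best first, with "p" (0 to 1); they miss things now and then, are a little off and sometimes report something else, mostly with a low value. They report only what shows in the picture. A call takes as long as a camera call. They do not tell look-alikes from the thing itself.
- models.search_frame(picture, target): "centre" ([column, row] in pixels, amid what is visible of it).
- models.cut_out(picture, target): "pixels" (420x560 bool, what is visible of it) and "centre" ([column, row] in pixels, amid what is visible of it).
The state is a dict: "time_s": time; "qpos": joint angles; "joint_velocities": joint speeds; "effort": joint torques, N m; "tool_pos": TCP position; "tool_rot": TCP orientation; "force": force on the tool from outside, world axes, zero at the start; "wrist_torque": the same for the moment, N m; "grip_width": finger opening in m; "grasp_force": force on a finger pad.
Only numpy, scipy, OpenCV 4.12 (cv2) and the standard library are available. Lean on these libraries where they do the work, as an engineer would, in place of code of your own. Each camera call takes 0.05 s, during which the arm holds its last target. There are 200 camera calls.

## Working session

There is one attempt and no reset: what is moved stays moved. The work goes in short steps, Python scripts to look and compute and a tool call to move; the robot and the scene stay as the last step left them, time stands still between calls to the robot, and variables do not carry over. Pictures are saved under pics/ and viewed, at most 10 in all, crops included, and the job is handed in when it is done.

Besides the shell and the picture viewer there is one more tool, called after ">>>" as name(argument=value, ...) on one line, values as JSON. drive_tool: Moves the arm, as the interface text tells. Its arguments: {"type":"object","properties":{"angular":{"type":"array","items":{"type":"array","items":{"type":"number"}}},"delta_pos":{"type":"array","items":{"type":"array","items":{"type":"number"}}},"gripper":{"type":"array","items":{"type":"number"}},"squeeze":{"type":"number"}},"required":["angular","delta_pos","gripper"]}

```bash
mkdir -p pics
cat > h.py <<'E'
import numpy as np, cv2
from scipy.spatial.transform import Rotation as R
from cell import telemetry, eyes, env, models
def ray(p,px):
    o=np.array(p["origin"]); M=np.array(p["orientation"])
    if M.shape!=(3,3): M=R.from_euler('xyz',M,degrees=True).as_matrix()
    d=M@np.linalg.inv(np.array(p["mtx"]))@np.array([px[0],px[1],1.]); return o,d/np.linalg.norm(d)
def atz(p,px,z):
    o,d=ray(p,px); return o+d*(z-o[2])/d[2]
def tri(rs):
    A=sum(np.eye(3)-np.outer(d,d) for o,d in rs); b=sum((np.eye(3)-np.outer(d,d))@o for o,d in rs); return np.linalg.solve(A,b)
def proj(p,X):
    M=np.array(p["orientation"])
    if M.shape!=(3,3): M=R.from_euler('xyz',M,degrees=True).as_matrix()
    c=np.array(p["mtx"])@(M.T@(np.array(X)-np.array(p["origin"]))); return c[:2]/c[2]
def save(p,n,crop=None,s=1):
    im=p["pixels"][:,:,::-1]
    if crop: im=im[crop[1]:crop[3],crop[0]:crop[2]]
    cv2.imwrite("pics/"+n,cv2.resize(im,None,fx=s,fy=s,interpolation=cv2.INTER_CUBIC))
E
python3 - <<'E'
from h import *
np.set_printoptions(precision=3,suppress=True)
o=telemetry.get_obs(); print({k:np.round(v,3) for k,v in o.items()}); print(env.finger_overhang)
ps={c:eyes.read_camera(c) for c in("side","top")}
ims=[ps[c]["pixels"][:,:,::-1] for c in ps]
cv2.imwrite("pics/a.png",cv2.resize(ims[1],None,fx=1.4,fy=1.4)); cv2.imwrite("pics/b.png",cv2.resize(ims[0],None,fx=1.4,fy=1.4))
for c,p in ps.items():
    print(c,p["origin"],p["orientation"],p["mtx"])
    for t in ["template_mid","template_edge","template_knob","rack","left_seat","right_seat","bail_hinge","bail_grip","keeper_slot","blank_mid","stapler","loupe","swatches_blue","presser"]:
        r=models.search_frame(p,t); print(t,[(np.round(x["centre"]),round(x["p"],2)) for x in r[:4]])
E
```

```text
{'time_s': np.float64(0.0), 'qpos': array([72.255, 18.439, -4.014, 83.173,  1.297, 78.539, -3.261]), 'joint_velocities': array([-0.071, -0.115,  0.032, -0.008,  0.028, -0.071, -0.11 ]), 'effort': array([ -0.   , -49.129,  -0.404, -31.252,  -0.064,   0.044,   0.   ]), 'tool_pos': array([ 0.207, -0.616,  0.205]), 'tool_rot': array([-179.894,    0.008,   18.553]), 'force': array([-0.068, -0.707, -0.088]), 'wrist_torque': array([ 0.018, -0.116,  0.002]), 'grasp_force': np.float64(0.0), 'grip_width': np.float64(0.087)}
0.014
side [0.512 0.99  0.898] [-126.269   -0.954 -177.145] [[428.632   0.    280.966]
 [  0.    428.632 215.749]
 [  0.      0.      1.   ]]
template_mid [(array([339., 225.]), 0.89), (array([291., 179.]), 0.45), (array([301., 324.]), 0.23)]
template_edge [(array([294., 177.]), 0.73), (array([343., 222.]), 0.71)]
template_knob [(array([342., 223.]), 0.77), (array([293., 183.]), 0.49)]
rack [(array([284., 195.]), 0.75)]
left_seat [(array([269., 302.]), 0.59)]
right_seat [(array([276., 301.]), 0.73), (array([234., 263.]), 0.47)]
bail_hinge [(array([274., 302.]), 0.69)]
bail_
[... 618 characters left out ...]
nob [(array([324., 255.]), 0.66), (array([353., 196.]), 0.61), (array([212., 206.]), 0.21)]
rack [(array([350., 188.]), 0.71), (array([224., 239.]), 0.27)]
left_seat [(array([222., 239.]), 0.67)]
right_seat [(array([222., 239.]), 0.57)]
bail_hinge [(array([221., 238.]), 0.57), (array([203., 268.]), 0.53)]
bail_grip [(array([352., 197.]), 0.31)]
keeper_slot [(array([353., 196.]), 0.59), (array([204., 266.]), 0.37)]
blank_mid [(array([344., 177.]), 0.78), (array([221., 242.]), 0.72)]
stapler [(array([402., 213.]), 0.85)]
loupe [(array([241., 179.]), 0.45)]
swatches_blue [(array([157., 287.]), 0.44), (array([238., 178.]), 0.29)]
presser [(array([217., 207.]), 0.47), (array([350., 189.]), 0.23)]
```

View pics/a.png

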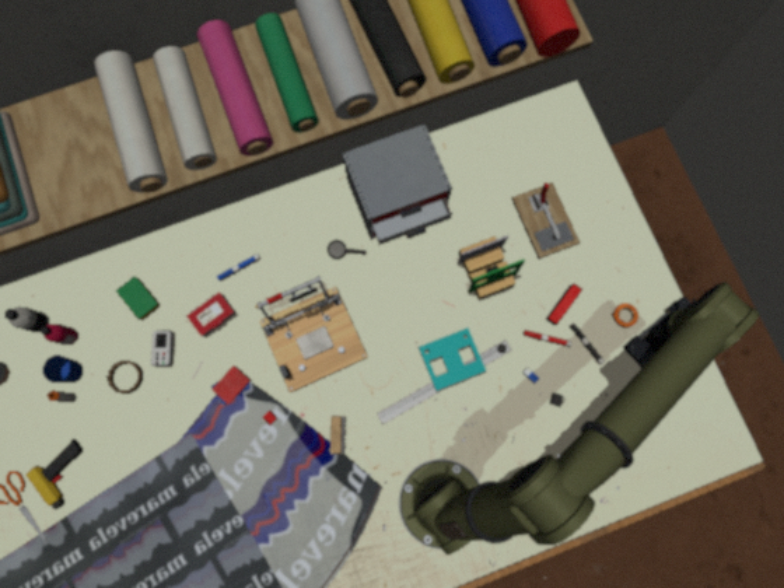

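View pics/b.png

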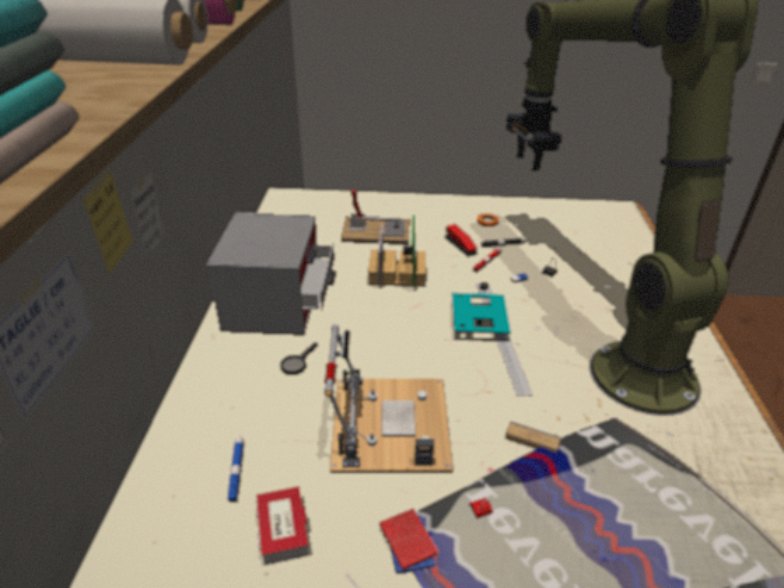

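The top view shows the green template standing in the rack at about (354,194), with its knob on the far side. Look-alikes: the teal plate lying flat at (323,256) and the grey blank in the rack at (344,177). The second toggle board at (390,155) resembles the jig at (224,239). I choose the green plate in the rack.

Run:
```python
from h import *
np.set_printoptions(precision=3,suppress=True)
p=eyes.read_camera("top"); s=eyes.read_camera("side"); w=eyes.read_camera("wrist")
save(p,"c.png",(310,150,420,235),6)
print("wrist",w["origin"],w["orientation"])
k=1/1.4
for n,px,z in [("tmpl top L",(475,287),.143),("tmpl top R",(523,263),.143),("jig near right",(367,357),.012),("jig near left",(286,390),.012),("jig c",(315,342),.012),("rack nl",(479,298),.045),("rack nr",(517,286),.045),("rack fl",(460,250),.045),("stapler",(565,303),.04),("loupe",(345,250),0.01),("teal",(452,358),0),("drawer front",(415,225),.1),("grip",(278,297),.174),("ruler",(505,347),0),("board2",(547,245),0)]:
    print(n,atz(p,np.array(px)*k,z))
a=models.cut_out(s,"template"); b=models.cut_out(p,"template")
for r in a[:2]+b[:3]: print(r["centre"],r["p"],r["pixels"].sum())
# green plate in side: tri of mid and knob
print("mid",tri([ray(p,(352,197)),ray(s,(291,179))]),"grip",tri([ray(p,(278*k,297*k)),ray(s,(235,264))]))
```

```text
wrist [ 0.276 -0.591  0.385] [164.196  -0.009 -71.436]
tmpl top L [ 0.495 -0.284  0.143]
tmpl top R [ 0.51  -0.43   0.143]
jig near right [0.438 0.048 0.012]
jig near left [0.433 0.291 0.012]
jig c [0.531 0.171 0.012]
rack nl [ 0.478 -0.303  0.045]
rack nr [ 0.472 -0.416  0.045]
rack fl [ 0.626 -0.306  0.045]
stapler [ 0.379 -0.524  0.04 ]
loupe [ 0.754 -0.001  0.01 ]
teal [ 0.352 -0.175  0.   ]
drawer front [ 0.726 -0.205  0.1  ]
grip [0.649 0.212 0.174]
ruler [ 0.327 -0.327  0.   ]
board2 [ 0.56  -0.559  0.   ]
[341.0, 221.5] 0.7 937
[294.3, 176.9] 0.51 52
[321.6, 256.2] 0.78 1048
[353.5, 196.5] 0.6 290
mid [ 0.524 -0.357  0.076] grip [0.651 0.212 0.172]
```

View pics/c.png

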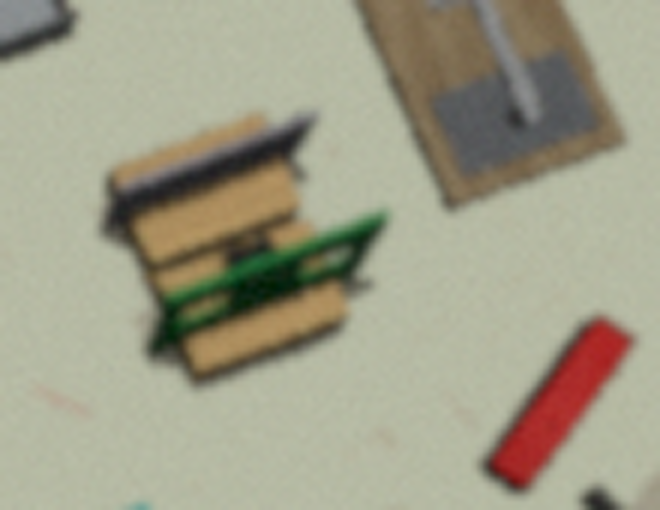

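The crop shows the green plate in the rack's near groove, with the black knob on its far side and the grey blank in the far groove, as described. I move above it with yaw 90.

>>> drive_tool(angular=[[0, 0, 0], [0, 0, 0], [0, 0, 0], [0, 0, 0], [0, 0, 0], [0, 0, 0], [0, 0, 0], [0, 0, 0], [0, 0, 0], [0, 0, -0.139], [0, 0, -0.139], [0, 0, -0.139], [0, 0, -0.139], [0, 0, -0.139], [0, 0, -0.139], [0, 0, -0.139], [0, 0, -0.139], [0, 0, -0.136], [0, 0, 0], [0, 0, 0]], delta_pos=[[3.87, -1.75, -0.5], [3.87, -1.75, -0.5], [3.87, -1.75, -0.5], [3.87, -1.75, -0.5], [3.87, -1.75, -0.5], [3.87, -1.75, -0.5], [3.87, -1.75, -0.5], [3.87, -1.75, -0.5], [3.87, -1.75, -0.5], [0, 0, 0], [0, 0, 0], [0, 0, 0], [0, 0, 0], [0, 0, 0], [0, 0, 0], [0, 0, 0], [0, 0, 0], [0, 0, 0], [0, 0, 0], [0, 0, 0]], gripper=[5, 5, 5, 5, 5, 5, 5, 5, 5, 5, 5, 5, 5, 5, 5, 5, 5, 5, 5, 5], squeeze=25)

```text
time_s: 3.75
tool_pos: [0.4868, -0.3562, 0.2511]
tool_rot: [180.0, 0.0, 89.9]
force: [0.2, 0.2, -0.1]
grip_width: 0.0498
grasp_force: 0.0
```

Run:
```python
from h import *
np.set_printoptions(precision=3,suppress=True)
w=eyes.read_camera("wrist"); save(w,"d.png",None,1.4)
o=telemetry.get_obs(); print(o["tool_pos"],o["tool_rot"],o["qpos"],w["origin"])
for t in ["template_edge","template_mid","template_knob","rack"]:
    for x in models.search_frame(w,t)[:2]: print(t,x["p"],x["centre"],atz(w,x["centre"],.143))
```

```text
[ 0.487 -0.356  0.251] [179.998   0.008  89.892] [ 54.034  13.187 -24.291  85.558   5.438  82.415  29.484] [ 0.486 -0.281  0.43 ]
template_edge 0.87 [169.1, 33.7] [ 0.403 -0.232  0.143]
template_edge 0.78 [320.3, 186.7] [ 0.514 -0.344  0.143]
template_mid 0.87 [319.2, 186.7] [ 0.513 -0.344  0.143]
template_mid 0.26 [333.6, 189.2] [ 0.524 -0.346  0.143]
template_knob 0.92 [320.9, 188.1] [ 0.514 -0.345  0.143]
template_knob 0.67 [166.5, 30.9] [ 0.401 -0.23   0.143]
rack 0.68 [350.8, 173.7] [ 0.538 -0.333  0.143]
```

View pics/d.png

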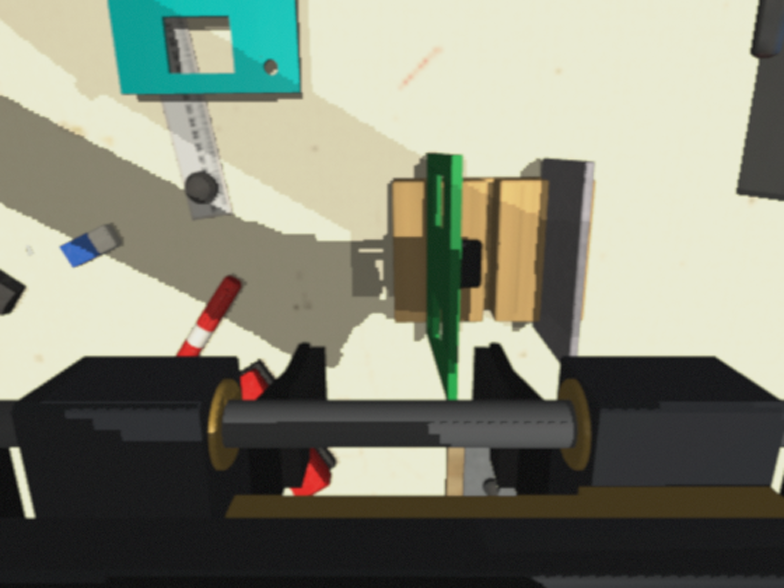

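The wrist view shows the green plate's top edge as a bright strip from (456,155) to (455,395), in 1.4x pixels. The knob is to its right at (471,262) and the teal look-alike is apart at top left.

Run:
```python
from h import *
np.set_printoptions(precision=4,suppress=True)
w=eyes.read_camera("wrist"); im=w["pixels"].astype(int)
for r in [120,140,160,190,220,250,270]:
    g=(im[r,:,1]>im[r,:,0]*1.6)&(im[r,:,1]>im[r,:,2]*1.3)&(np.arange(560)>280); c=np.where(g)[0]
    if len(c):
        b=c[im[r,c,1]>110]; print(r,c.min(),c.max(),b.min() if len(b) else 0,atz(w,(c.max()+.5,r),.143), im[r,c,1])
print(atz(w,(325,110),.143),w["mtx"][0])
for q in [(281,128),(346,128),(281,229)]: print("rack",atz(w,q,.045))
```

```text
120 306 329 323 [ 0.5195 -0.2918  0.143 ] [ 52  51  50  52  53  55  55  55  55  55  56  56  55  56  57  69 110 156
 181 186 186 186 185 187]
140 306 328 312 [ 0.5192 -0.3068  0.143 ] [ 52  51  52  57  63  83 123 147 140  53  52  53  76 122 150 157 157 156
 157 157]
160 306 328 311 [ 0.5197 -0.3222  0.143 ] [ 52  51  53  59  79 115 137 138 129 106  56  52  51  57  83 124 148 154
 154 154 154 155]
190 306 328 0 [ 0.5205 -0.3463  0.143 ] [52 51 50 50 50 51 51 51 52 49 51 51 51 51 53 56 63 63 66 64 64 63 54]
220 306 327 0 [ 0.5205 -0.3714  0.143 ] [52 53 56 62 62 63 62 60 57 52 52 50 51 53 56 60 63 64 64 66 76 99]
250 310 325 0 [ 0.5196 -0.3977  0.143 ] [55 56 54 55 56 55 56 55 53 53 58 62 64 63 64 67]
270 316 325 320 [ 0.5202 -0.416   0.143 ] [ 57  56  62  94 138 163 170 170 169 173]
[ 0.5158 -0.2845  0.143 ] [367.5267   0.     284.9733]
rack [ 0.4816 -0.3037  0.045 ]
rack [ 0.5481 -0.3037  0.045 ]
rack [ 0.4813 -0.4129  0.045 ]
```

>>> drive_tool(angular=[[0, 0, 0], [0, 0, 0], [0, 0, 0], [0, 0, 0], [0, 0, 0], [0, 0, 0], [0, 0, 0], [0, 0, 0], [0, 0, 0], [0, 0, 0], [0, 0, 0], [0, 0, 0]], delta_pos=[[0, 3.0, 2.0], [0, 0, 3.3], [0, 0, 3.3], [0, 0, 2.5], [0, 0, 1.0], [0, 0, 0], [0, 0, 0], [0, 0, 0], [0, 0, 0], [0, 0, 0], [0, 0, 0], [0, 0, 0]], gripper=[5, 5, 5, 5, 5, 5, 0, 0, 0, 0, 0, 0], squeeze=30)

```text
time_s: 5.25
tool_pos: [0.5169, -0.3561, 0.1303]
tool_rot: [180.0, 0.0, 90.1]
force: [-0.2, -0.2, 0.8]
grip_width: 0.0099
grasp_force: 0.0
```

>>> drive_tool(angular=[[0, 0, 0], [0, 0, 0], [0, 0, 0], [0, 0, 0], [0, 0, 0], [0, 0, 0], [0, 0, 0], [0, 0, 0], [0, 0, 0], [0, 0, 0], [0, 0, 0], [0, 0, 0], [0, 0, 0], [0, 0, 0]], delta_pos=[[0, 0, 0], [0, 0, 0], [0, 0, 0], [0, 0, -0.5], [0, 0, -2.5], [0, 0, -4], [0, 0, -4], [0, 0, -3], [4, 0.4, 0], [4.9, 0.5, 0], [4.9, 0.5, 0], [4.9, 0.5, 0], [4.9, 0.4, 0], [0, 0, 0]], gripper=[0, 0, 0, 0, 0, 0, 0, 0, 0, 0, 0, 0, 0, 0], squeeze=40)

```text
time_s: 6.65
tool_pos: [0.5407, -0.11, 0.2715]
tool_rot: [179.9, -0.2, 90.8]
force: [0.0, 0.3, 0.3]
grip_width: 0.0003
grasp_force: 0.0
```

>>> drive_tool(angular=[[-0.14, 0, 0], [-0.14, 0, 0], [-0.14, 0, 0], [-0.14, 0, 0], [-0.14, 0, 0], [0, 0, 0], [0, 0, 0], [0, 0, 0]], delta_pos=[[0, 0, 0], [0, 0, 0], [0, 0, 0], [0, 0, 0], [0, 0, 0], [0, 0, 0], [0, 0, 0], [0, 0, 0]], gripper=[0, 0, 0, 0, 0, 0, 0, 0])

```text
time_s: 7.45
tool_pos: [0.5535, -0.1252, 0.2666]
tool_rot: [147.5, 0.2, 90.3]
force: [0.5, 0.2, 0.3]
grip_width: 0.0004
grasp_force: 0.0
```

Run:
```python
from h import *
s=eyes.read_camera("side"); save(s,"e.png",(150,100,430,310),2.7)
print(telemetry.get_obs()["qpos"])
w=eyes.read_camera("wrist")
for t in ["left_seat","right_seat","keeper_slot","bail_grip"]:
    for x in models.search_frame(w,t)[:2]: print(t,x["p"],x["centre"],atz(w,x["centre"],.024))
```

```text
[ 26.16475469 -16.45648558  -8.49510177 118.34982995 -15.72795181
  47.5772827   25.17859342]
```

View pics/e.png

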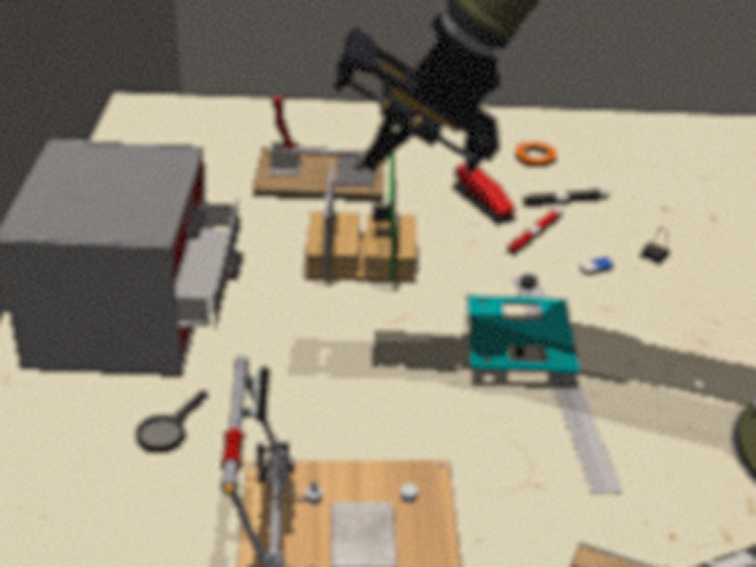

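The side view shows the plate still in the rack at about (295,185), with the fingers closed on nothing: the grasp slipped. I go back and check.

>>> drive_tool(angular=[[0.14, 0, 0], [0.14, 0, 0], [0.14, 0, 0], [0.147, 0, 0], [0, 0, 0], [0, 0, 0], [0, 0, 0], [0, 0, 0], [0, 0, 0], [0, 0, 0], [0, 0, 0]], delta_pos=[[0, 0, 0], [0, 0, 0], [0, 0, 0], [0, 0, 0], [-4.7, -0.7, 0], [-4.7, -0.7, 0], [-4.7, -0.7, 0], [-4.7, -0.7, 0], [-4.2, -0.7, 1.6], [0, 0, 0], [0, 0, 0]], gripper=[5, 5, 5, 5, 5, 5, 5, 5, 5, 5, 5])

```text
time_s: 8.85
tool_pos: [0.5175, -0.3576, 0.2489]
tool_rot: [-179.9, 0.1, 90.0]
force: [-0.1, 0.5, -0.4]
grip_width: 0.0498
grasp_force: 0.0
```

Run:
```python
from h import *
np.set_printoptions(precision=4,suppress=True)
o=telemetry.get_obs(); print(o["tool_pos"],o["tool_rot"],o["qpos"])
w=eyes.read_camera("wrist"); im=w["pixels"].astype(int); save(w,"f.png",None,1.4)
for r in range(80,300,20):
    g=(im[r,:,1]>im[r,:,0]*1.6)&(im[r,:,1]>im[r,:,2]*1.3)&(np.arange(560)>200); c=np.where(g)[0]
    if len(c):
        b=c[im[r,c,1]>110]; print(r,c.min(),c.max(),b.min() if len(b) else 0,atz(w,(c.max()+.5,r),.143))
t=eyes.read_camera("top"); s=eyes.read_camera("side")
print(proj(t,[.52,-.285,.143]),proj(t,[.52,-.43,.143]),proj(s,[.52,-.285,.143]),proj(s,[.52,-.43,.143]))
for n,p in(("t",t),("s",s)):
    im=p["pixels"].astype(int); g=(im[:,:,1]>im[:,:,0]*1.5)&(im[:,:,1]>im[:,:,2]*1.3); g[:140]=0; g[230:]=0; g[:,:260]=0; g[:,410:]=0
    ys,xs=np.where(g); print(n,xs.min(),xs.max(),ys.min(),ys.max(),[(y,xs[ys==y].min(),xs[ys==y].max()) for y in range(ys.min(),ys.max()+1,4) if (ys==y).any()])
```

```text
[ 0.5175 -0.3576  0.2489] [-179.9298    0.0685   90.0139] [37.8205 15.1045 -6.9951 82.4754  1.9298 82.5564 30.8277]
120 279 289 283 [ 0.5195 -0.2934  0.143 ]
140 279 289 283 [ 0.5196 -0.3082  0.143 ]
160 279 289 283 [ 0.5196 -0.3235  0.143 ]
180 280 292 284 [ 0.522  -0.3393  0.143 ]
200 280 291 0 [ 0.5213 -0.3556  0.143 ]
220 280 290 286 [ 0.5206 -0.3723  0.143 ]
240 281 289 287 [ 0.5199 -0.3896  0.143 ]
260 283 289 0 [ 0.5199 -0.4075  0.143 ]
280 285 290 285 [ 0.5209 -0.4259  0.143 ]
[336.9109 198.9253] [372.6336 185.5074] [293.5941 173.7475] [294.6123 153.7733]
t 336 364 170 207 [(170, np.int64(361), np.int64(361)), (182, np.int64(364), np.int64(364)), (194, np.int64(349), np.int64(359)), (198, np.int64(342), np.int64(358)), (202, np.int64(338), np.int64(347)), (206, np.int64(337), np.int64(339))]
s 292 295 177 197 [(177, np.int64(293), np.int64(294)), (181, np.int64(294), np.int64(294)), (185, np.int64(295), np.int64(295)), (197, np.int64(295), np.int64(295))]
```

View pics/f.png

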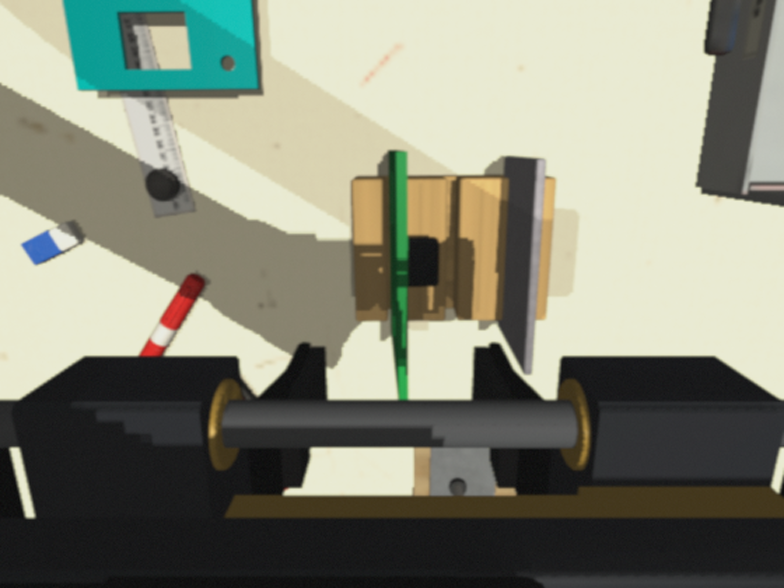

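The view shows the plate unchanged in its groove, top edge at columns 390–406 (1.4x), so I probably lifted before the fingers had built force. I retry, checking the grip before lifting.

>>> drive_tool(angular=[[0, 0, 0], [0, 0, 0], [0, 0, 0], [0, 0, 0], [0, 0, 0], [0, 0, 0], [0, 0, 0], [0, 0, 0], [0, 0, 0], [0, 0, 0]], delta_pos=[[0, 0, 2], [0, 0, 4], [0, 0, 4], [0, 0, 2.1], [0, 0, 0], [0, 0, 0], [0, 0, 0], [0, 0, 0], [0, 0, 0], [0, 0, 0]], gripper=[3, 3, 3, 2, 0, 0, 0, 0, 0, 0], squeeze=40)

```text
time_s: 10.0
tool_pos: [0.5189, -0.3568, 0.13]
tool_rot: [179.9, 0.2, 90.2]
force: [1.1, 0.5, 0.2]
grip_width: 0.0006
grasp_force: 0.0
```

Run:
```python
from h import *
w=eyes.read_camera("wrist"); s=eyes.read_camera("side")
a=w["pixels"][60:320,130:430]; a=cv2.resize(a,(400,347)); b=cv2.resize(s["pixels"][130:220,250:350],(385,347),interpolation=cv2.INTER_CUBIC)
cv2.imwrite("pics/g.png",np.hstack([a,b])[:,:,::-1])
print(telemetry.get_obs()["grip_width"])
```

```text
0.0007755572053433852
```

View pics/g.png

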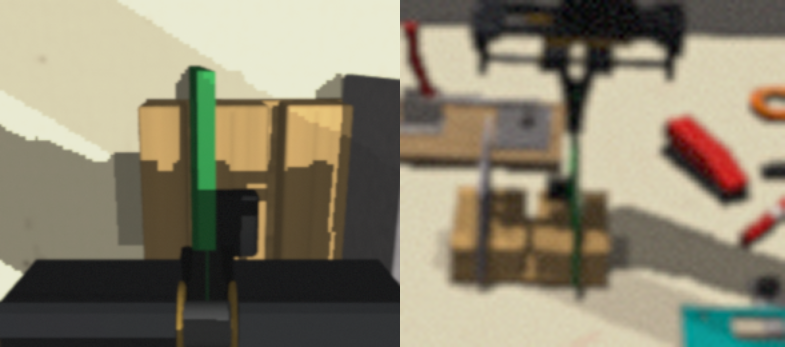

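The left crop shows the fingers closed, apparently just above the plate. In the right crop they end near row 164, where the top edge begins. I check the fingertip height against the side camera.

Run:
```python
from h import *
np.set_printoptions(precision=1,suppress=True)
s=eyes.read_camera("side"); t=eyes.read_camera("top"); w=eyes.read_camera("wrist")
o=telemetry.get_obs(); T=o["tool_pos"]
for z in (.116,.130,.143,.16): print(z,proj(s,[T[0],T[1],z]),proj(w,[T[0],T[1],z]))
for y in(-.285,-.43): print("edge corner",proj(s,[.517,y,.143]),proj(w,[.517,y,.143]),proj(s,[.517,y,.12]),proj(w,[.517,y,.12]))
print("rackcorner",proj(s,[.4815,-.3037,.045]),proj(s,[.6315,-.3037,.045]))
im=s["pixels"][150:206:2,282:306:2]; 
for r,row in enumerate(im): print(150+2*r," ".join("%3d,%3d"%(a[0],a[1]) for a in row))
```

```text
0.116 [294.3 170.1] [287.  245.2]
0.13 [294.4 166.7] [287.1 255.1]
0.143 [294.5 163.5] [287.3 265.7]
0.16 [294.7 159.3] [287.5 282. ]
edge corner [294.5 173.8] [284.9 114.1] [294.2 179.5] [284.9 112.8]
edge corner [295.4 153.8] [283.8 390. ] [295.2 159.3] [283.9 361.4]
rackcorner [303.5 195. ] [262.  193.3]
150 216,206 217,210 215,205 217,206 172,165  56, 54  83, 79 103,100  37, 38 135,130 188,180 192,184
152 218,206 216,208 216,207 220,210 199,190  88, 83  20, 13  16, 18  51, 52 175,167 219,211 220,212
154 211,203 213,204 218,206 218,210 216,204 115,109  13, 18  11, 24  93, 88 205,195 218,211 218,209
156 132,126 135,128 157,148 179,165 182,164 117,103  19, 15  18, 26 133,126 216,206 218,211 217,211
158  89, 86  94, 89 106,100 122,113 152,124 123, 97  30, 31  38, 33 165,157 221,212 218,209 218,210
160  86, 78  86, 81 110,104 131,120 163,135 128,106  37, 37  55, 54 179,171 219,211 218,209 217,208
162  74, 69  86, 83 109,103 123,113 161,132 129,107  34, 32  66, 62 183,174 219,210 218,210 217,209
164 106,103 109,105 112,107 122,111 153,123 144,125  79, 81 104,100 197,188 217,208 218,210
[... 1308 characters left out ...]

192 133,106 123, 99 167,130 169,132 170,133 172,136 131,110  51, 58 136,107 170,132 163,128 122,100
194  96, 77  98, 78 136,106 138,111 149,117 160,125 129,104  62, 60 140,109 163,128 158,126 110, 92
196  85, 68 108, 87  84, 67  87, 67  89, 71  99, 77  75, 68  49, 55  86, 69  94, 75  89, 72  77, 69
198  90, 72 130,102  89, 72  84, 67  85, 68  80, 64  64, 63  49, 57  81, 63  84, 68  83, 68  76, 68
200 112, 87 133,105  89, 68  91, 72  81, 68  81, 64  61, 60  52, 57  81, 68  84, 67  81, 64 107, 98
202 107, 84 106, 84  90, 69  90, 71  82, 63  81, 67  61, 63  54, 57  84, 68  85, 67  93, 74 151,138
204 162,151 152,140 126,117 108,100 109,102 110, 99 102,100  62, 65  95, 86 111, 99 112,102 161,147
```

>>> drive_tool(angular=[[0, 0, 0], [0, 0, 0], [0, 0, 0], [0, 0, 0], [0, 0, 0], [0, 0, 0], [0, 0, 0], [0, 0, 0], [0, 0, 0], [0, 0, 0], [0, 0, 0], [0, 0, 0]], delta_pos=[[0, 0, 0], [0, 0, 0], [0, 0, 0], [0, 0, 0], [0, 0, 0.8], [0, 0, 0.9], [0, 0, 0.8], [0, 0, 0], [0, 0, 0], [0, 0, 0], [0, 0, 0], [0, 0, 0]], gripper=[3, 3, 3, 3, 3, 3, 3, 0, 0, 0, 0, 0], squeeze=40)

```text
time_s: 11.45
tool_pos: [0.5168, -0.3569, 0.1046]
tool_rot: [-179.8, 0.2, 90.2]
force: [-4.1, 1.8, 5.1]
grip_width: 0.0063
grasp_force: 39.4
```

Run:
```python
from h import *
print(env.finger_overhang, telemetry.get_obs()["grip_width"],telemetry.get_obs()["grasp_force"])
```

```text
0.014 0.006251790105315706 39.392126742750406
```

Gripped (6.3 mm, 39 N): the fingertips lie about 23 mm less far ahead than stated. Lift and carry.

>>> drive_tool(angular=[[0, 0, 0], [0, 0, 0], [0, 0, 0], [0, 0, 0], [0, 0, 0], [0, 0, 0], [0, 0, 0], [0, 0, 0], [0, 0, 0], [0, 0, 0], [0, 0, 0], [0, 0, 0], [0, 0, 0], [0, 0, 0], [0, 0, 0]], delta_pos=[[0, 0, -0.5], [0, 0, -1], [0, 0, -2], [0, 0, -3], [0, 0, -3.5], [0, 0, -3], [2, 0.6, -1], [4, 1.3, 0], [4, 1.3, 0], [4, 1.3, 0], [4, 1.3, 0], [4, 1.2, 0], [4, 1, 0], [1.5, 0, 0], [0, 0, 0]], gripper=[0, 0, 0, 0, 0, 0, 0, 0, 0, 0, 0, 0, 0, 0, 0])

```text
time_s: 12.95
tool_pos: [0.5989, -0.0759, 0.2447]
tool_rot: [179.8, 0.0, 90.6]
force: [0.2, -0.3, -2.2]
grip_width: 0.0057
grasp_force: 39.9
```

>>> drive_tool(angular=[[-0.11, 0, 0], [-0.11, 0, 0], [-0.11, 0, 0], [-0.11, 0, 0], [-0.11, 0, 0], [-0.11, 0, 0], [-0.11, 0, 0], [-0.1, 0, 0], [0, 0, 0], [0, 0, 0]], delta_pos=[[0, 0, 1.0], [0, 0.1, 1.0], [0, 0.2, 1.0], [0, 0.3, 0.9], [0, 0.4, 0.9], [0, 0.5, 0.8], [0, 0.5, 0.8], [0, 0.6, 0.7], [0, 0, 0], [0, 0, 0]], gripper=[0, 0, 0, 0, 0, 0, 0, 0, 0, 0])

```text
time_s: 13.95
tool_pos: [0.6425, -0.0789, 0.1936]
tool_rot: [131.3, -0.1, 90.5]
force: [1.4, -0.1, -0.2]
grip_width: 0.0058
grasp_force: 40.0
```

Run:
```python
from h import *
np.set_printoptions(precision=3,suppress=True)
o=telemetry.get_obs();print(o["qpos"],o["tool_pos"],o["tool_rot"])
s=eyes.read_camera("side"); save(s,"i.png",(150,100,430,310),2.7)
print(env.finger_overhang)
```

```text
[ 13.623  -9.575  -4.436 130.346 -36.136  13.386  41.285] [ 0.643 -0.079  0.194] [131.332  -0.05   90.525]
0.014
```

View pics/i.png

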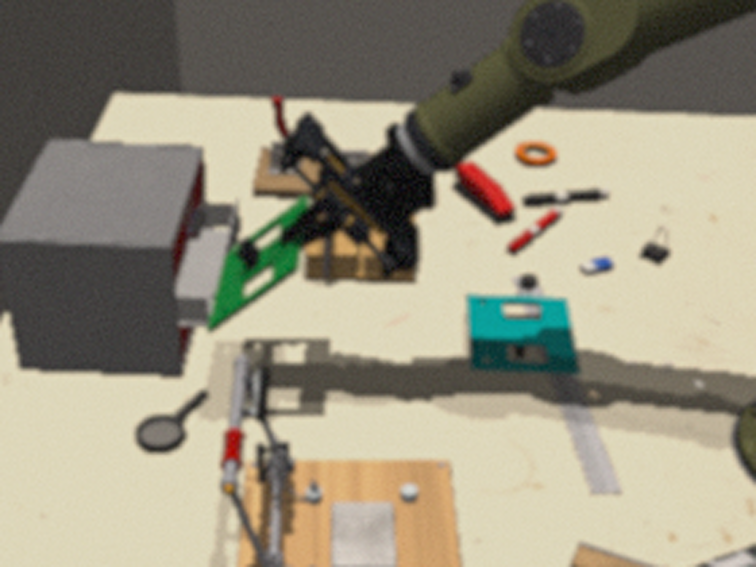

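The side view shows the plate held at about 49° with the knob up, its far edge near (228,221) in full-image pixels, in front of the drawer. I lower it and back off.

>>> drive_tool(angular=[[0.02, 0, 0], [0.02, 0, 0], [0.02, 0, 0], [0.02, 0, 0], [0.02, 0, 0], [0, 0, 0], [0, 0, 0]], delta_pos=[[0, -2.4, 0.7], [0, -2.4, 0.7], [0, -2.4, 0.7], [0, -2.4, 0.7], [0, -2.4, 0.7], [0, 0, 0], [0, 0, 0]], gripper=[0, 0, 0, 0, 0, 0, 0])

```text
time_s: 14.7
tool_pos: [0.5867, -0.0794, 0.0837]
tool_rot: [136.9, -0.0, 90.5]
force: [0.3, 0.9, -1.3]
grip_width: 0.0058
grasp_force: 40.0
```

Run:
```python
from h import *
np.set_printoptions(precision=3,suppress=True)
o=telemetry.get_obs();print(o["qpos"],o["tool_pos"],o["tool_rot"])
```

```text
[  3.355  -5.441   6.16  138.406 -55.747   7.766  63.228] [ 0.587 -0.079  0.084] [136.899  -0.025  90.527]
```

>>> drive_tool(angular=[[0.02, 0, 0], [0.02, 0, 0], [0, 0, 0], [0, 0, 0], [0, 0, 0]], delta_pos=[[0, -0.2, 0.6], [0, -0.2, 0.5], [0, -0.1, 0.1], [0, 0, 0], [0, 0, 0]], gripper=[0, 0, 0, 0, 0])

```text
time_s: 15.2
tool_pos: [0.5905, -0.0795, 0.0713]
tool_rot: [139.2, -0.0, 90.5]
force: [0.9, -0.7, 0.2]
grip_width: 0.0057
grasp_force: 40.0
```

>>> drive_tool(angular=[[0, 0, 0], [0, 0, 0], [0, 0, 0], [0, 0, 0], [0, 0, 0], [0, 0, 0], [0, 0, 0], [0, 0, 0], [0, 0, 0], [0, 0, 0]], delta_pos=[[0, 0, 0], [0, 0, 0], [0, 0, 0], [0, 0, 0], [0, -0.8, 0], [0, -0.8, 0], [0, -0.8, 0], [0, -0.8, 0], [0, 0, 0], [0, 0, 0]], gripper=[4, 4, 4, 4, 4, 4, 4, 4, 4, 4])

```text
time_s: 16.2
tool_pos: [0.5653, -0.0792, 0.0489]
tool_rot: [139.4, -0.1, 90.5]
force: [-0.1, -0.6, -0.2]
grip_width: 0.0401
grasp_force: 0.3
```

Run:
```python
from h import *
np.set_printoptions(precision=3,suppress=True)
o=telemetry.get_obs();print(o["qpos"],o["tool_pos"],o["tool_rot"])
s=eyes.read_camera("side")
a=cv2.resize(s["pixels"][170:260,205:305],None,fx=5,fy=5,interpolation=cv2.INTER_CUBIC)
cv2.imwrite("pics/j.png",a[:,:,::-1])
m=[r for r in models.cut_out(s,"template")]
for r in m[:3]:
    ys,xs=np.where(r["pixels"]); print(r["p"],r["centre"],xs.min(),xs.max(),ys.min(),ys.max(),len(xs))
im=s["pixels"].astype(int); g=(im[:,:,1]>im[:,:,0]*1.5)&(im[:,:,1]>im[:,:,2]*1.3); g[:150]=0;g[270:]=0;g[:,:190]=0;g[:,320:]=0
ys,xs=np.where(g); pts=np.c_[xs,ys]; h=cv2.approxPolyDP(cv2.convexHull(pts.astype(np.int32)),3,True)[:,0]; print(h.tolist())
for q in h: print(atz(s,q,.006))
```

```text
[  8.069  -3.25    1.841 140.236 -67.161   7.309  74.983] [ 0.565 -0.079  0.049] [139.353  -0.051  90.527]
0.8 [345.4, 225.5] 324 363 209 237 933
0.65 [268.8, 236.8] 249 286 221 255 844
[[311, 197], [319, 210], [319, 231], [254, 255], [247, 254], [254, 227]]
[ 0.452 -0.351  0.006]
[ 0.424 -0.269  0.006]
[ 0.426 -0.147  0.006]
[ 0.632 -0.012  0.006]
[ 0.654 -0.015  0.006]
[ 0.646 -0.154  0.006]
```

>>> drive_tool(angular=[[0, 0, 0], [0, 0, 0], [0, 0, 0], [0.08, 0, 0], [0.14, 0, 0], [0.14, 0, 0], [0.14, 0, 0], [0.14, 0, 0], [0.08, 0, 0], [0, 0, 0]], delta_pos=[[0, 0, -1.5], [0, 0, -2], [0, 0, -2.5], [0, 0, -3], [0, 0, -3], [0, 0, -3], [0, 0, -2], [0, 0, -2], [0, 0, 0], [0, 0, 0]], gripper=[4, 4, 4, 4, 4, 4, 4, 4, 4, 4])

```text
time_s: 17.3
tool_pos: [0.5093, -0.0702, 0.169]
tool_rot: [172.6, -2.2, 92.2]
force: [0.2, 0.9, -1.4]
grip_width: 0.0401
grasp_force: 0.0
```

```bash
cat > m.py <<'E'
from h import *
np.set_printoptions(precision=4,suppress=True)
def plate(p,lo,hi):
    im=p["pixels"].astype(int); g=(im[:,:,1]>im[:,:,0]*1.7)&(im[:,:,1]>im[:,:,2]*1.45)&(im[:,:,1]>50)
    g=g.astype(np.uint8); n,l,st,c=cv2.connectedComponentsWithStats(g)
    for i in range(1,n):
        X=atz(p,c[i],.006)
        if st[i,4]>150: print(st[i],"c",X)
E
python3 - <<'E'
from m import *
o=telemetry.get_obs();print(o["qpos"],o["tool_pos"],o["tool_rot"])
s=eyes.read_camera("side"); t=eyes.read_camera("top"); w=eyes.read_camera("wrist")
for p in (s,t,w):
    print("--"); plate(p,0,0)
    for n,z in (("template_mid",.006),("template_knob",.02)):
      for x in models.search_frame(p,n)[:3]: print(n,x["p"],x["centre"],atz(p,x["centre"],z))
E
```

```text
[ 53.0398  -1.0663 -44.5603 109.7103  -4.765   64.2623  12.3496] [ 0.5093 -0.0702  0.169 ] [172.6097  -2.2328  92.2386]
--
[248 228  42  30 785] c [ 0.589 -0.072  0.006]
template_mid 0.95 [338.6, 223.7] [ 0.3579 -0.1928  0.006 ]
template_mid 0.64 [270.5, 246.0] [ 0.5835 -0.0585  0.006 ]
template_mid 0.59 [212.8, 259.7] [0.7559 0.0186 0.006 ]
template_knob 0.94 [268.1, 245.1] [ 0.5903 -0.0459  0.02  ]
template_knob 0.69 [341.5, 222.5] [ 0.3501 -0.1817  0.02  ]
template_knob 0.55 [213.7, 260.4] [0.7488 0.0368 0.02  ]
--
[ 183    9   43   80 1401] c [ 1.3743 -0.0267  0.006 ]
[ 85 199  27  28 412] c [0.8365 0.6061 0.006 ]
[259 199  21  31 214] c [ 0.5838 -0.0329  0.006 ]
template_mid 0.66 [337.4, 247.7] [ 0.3602 -0.2397  0.006 ]
template_mid 0.57 [265.3, 208.5] [ 0.6103 -0.0293  0.006 ]
template_mid 0.5 [221.2, 240.4] [0.5515 0.1799 0.006 ]
template_knob 0.91 [337.4, 252.0] [ 0.3435 -0.2309  0.02  ]
template_knob 0.88 [266.9, 209.7] [ 0.6005 -0.0328  0.02  ]
--
[  277   128   138   151 13764] c [ 0.5805 -0.0731  0.006 ]
template_mid 0.95 [342.5, 197.6] [ 0.5816 -0.0722  0.006 ]
template_mid 0.25 [313.1, 26.3] [0.5446 0.0791 0.006 ]
template_knob 0.8 [341.2, 198.3] [ 0.5762 -0.07    0.02  ]
template_knob 0.64 [38.2, 253.5] [ 0.3082 -0.121   0.02  ]
```

```bash
cat >> m.py <<'E'
def togo(pos,yaw,tilt=0):
    o=telemetry.get_obs(); M=R.from_euler('xyz',o["tool_rot"],degrees=True); T=R.from_euler('xyz',[180-tilt,0,yaw],degrees=True)
    print("pos",o["tool_pos"],"rot",o["tool_rot"],"turn",(M.inv()*T).as_rotvec(),"d_now cm",100*M.inv().apply(np.array(pos)-o["tool_pos"]),"d_after",100*T.inv().apply(np.array(pos)-o["tool_pos"]))
def fit(p,z=.006):
    im=p["pixels"].astype(int); g=((im[:,:,1]>im[:,:,0]*1.7)&(im[:,:,1]>im[:,:,2]*1.45)&(im[:,:,1]>50)).astype(np.uint8)
    n,l,st,c=cv2.connectedComponentsWithStats(g); i=1+np.argmax(st[1:,4]); ys,xs=np.where(l==i)
    h=cv2.convexHull(np.c_[xs,ys].astype(np.float32))[:,0]; W=np.array([atz(p,q,z)[:2] for q in h],np.float32)*1000
    print("bbox",st[i],"rect mm",cv2.minAreaRect(W)); return W
E
python3 - <<'E'
from m import *
w=eyes.read_camera("wrist"); W=fit(w); togo([.578,-.072,.2],90)
E
```

```text
bbox [  278   127   137   151 13774] rect mm ((583.9122924804688, -81.84276580810547), (129.24209594726562, 148.87338256835938), 0.201105996966362)
pos [ 0.5058 -0.0702  0.1676] rot [172.7582  -2.13    92.1719] turn [ 0.1257 -0.0395  0.0355] d_now cm [-0.3365  7.5641 -2.3231] d_after [-0.1838  7.223  -3.2433]
```

>>> drive_tool(angular=[[0.126, -0.04, 0.035], [0, 0, 0], [0, 0, 0], [0, 0, 0], [0, 0, 0]], delta_pos=[[0, 0, -1.5], [-0.5, 3.8, -1.5], [-0.5, 3.7, 0], [0, 0, 0], [0, 0, 0]], gripper=[3, 3, 3, 3, 3])

```text
time_s: 18.3
tool_pos: [0.5791, -0.0802, 0.1964]
tool_rot: [-179.9, -0.1, 90.1]
force: [-0.1, 0.4, -0.1]
grip_width: 0.0299
grasp_force: 0.0
```

Run:
```python
from m import *
w=eyes.read_camera("wrist"); W=fit(w); togo([.583,-.08,.05],90); print(telemetry.get_obs()["qpos"])
for x in models.cut_out(w,"knob")[:2]:
    ys,xs=np.where(x["pixels"]); print(x["p"],x["centre"],xs.min(),xs.max(),ys.min(),ys.max(),"top corners",atz(w,(xs.min(),ys.max()),.032),atz(w,(xs.max(),ys.min()),.032),atz(w,(xs.max(),ys.max()),.032))
im=w["pixels"].astype(int)
cv2.imwrite("pics/k.png",w["pixels"][:,:,::-1])
t=eyes.read_camera("top")
for n in("left_seat","right_seat","bail_grip","keeper_slot"):
    for x in models.search_frame(w,n)[:2]: print(n,x["p"],x["centre"],atz(w,x["centre"],.024))
```

```text
bbox [  227   108   132   144 13584] rect mm ((584.6005859375, -81.7576904296875), (128.1853485107422, 148.49122619628906), 0.3497592508792877)
pos [ 0.5786 -0.0802  0.1969] rot [-179.892    -0.0652   90.0645] turn [-0.0019 -0.0011  0.0011] d_now cm [ 0.0045  0.4662 14.687 ] d_after [ 0.0218  0.4385 14.6878]
[ 45.2809  16.0886 -47.4801  92.1757  12.0226  77.1809  -3.7203]
0.94 [290.0, 185.2] 286 298 168 204 top corners [ 0.5785 -0.0968  0.032 ] [ 0.5897 -0.0617  0.032 ] [ 0.5901 -0.0967  0.032 ]
left_seat 0.69 [240.5, 21.0] [0.5387 0.0655 0.024 ]
right_seat 0.88 [239.8, 17.8] [0.5382 0.068  0.024 ]
keeper_slot 0.35 [297.3, 178.5] [ 0.5894 -0.0733  0.024 ]
```

>>> drive_tool(angular=[[0, 0, 0], [0, 0, 0], [0, 0, 0], [0, 0, 0], [0, 0, 0], [0, 0, 0]], delta_pos=[[-0.1, 0.6, 3.5], [0, 0, 4.5], [0, 0, 4.5], [0, 0, 3.3], [0, 0, 1.5], [0, 0, 0]], gripper=[3, 3, 3, 3, 3, 3], squeeze=15)

```text
time_s: 19.25
tool_pos: [0.5837, -0.0816, 0.0229]
tool_rot: [-179.8, -0.1, 90.0]
force: [-0.9, 0.4, 0.7]
grip_width: 0.0303
grasp_force: 0.0
```

>>> drive_tool(angular=[[0, 0, 0], [0, 0, 0], [0, 0, 0]], delta_pos=[[0, 0, 0.6], [0, 0, 0.6], [0, 0, 0]], gripper=[3, 3, 3])

```text
time_s: 19.55
tool_pos: [0.5858, -0.0818, 0.0131]
tool_rot: [180.0, 0.0, 90.0]
force: [0.5, -0.1, -0.9]
grip_width: 0.0299
grasp_force: 0.0
```

>>> drive_tool(angular=[[0, 0, 0], [0, 0, 0], [0, 0, 0], [0, 0, 0], [0, 0, 0], [0, 0, 0], [0, 0, 0]], delta_pos=[[0, 0, 0.5], [0, 0, 0.3], [0, 0, 0], [0, 0, 0], [0, 0, 0], [0, 0, 0], [0, 0, 0]], gripper=[3, 3, 0, 0, 0, 0, 0], squeeze=40)

```text
time_s: 20.25
tool_pos: [0.5855, -0.0815, 0.0046]
tool_rot: [-180.0, -0.0, 90.0]
force: [0.7, -0.0, 0.7]
grip_width: 0.0118
grasp_force: 40.0
```

>>> drive_tool(angular=[[0, 0, 0], [0, 0, 0], [0, 0, 0], [0, 0, 0], [0, 0, 0], [0, 0, 0], [0, 0, 0], [0, 0, 0], [0, 0, 0], [0, 0, 0]], delta_pos=[[0, 0, -0.5], [0, 0, -2], [0, 0, -4], [0, 0, -4.5], [0, 0, -4.5], [2, -0.2, -4], [4, -0.5, 0], [2.2, -0.3, 0], [0, 0, 0], [0, 0, 0]], gripper=[0, 0, 0, 0, 0, 0, 0, 0, 0, 0])

```text
time_s: 21.25
tool_pos: [0.575, 0.0005, 0.1996]
tool_rot: [-180.0, 0.0, 90.1]
force: [0.4, -0.8, -1.6]
grip_width: 0.0114
grasp_force: 40.0
```

Run:
```python
from m import *
import pickle
w=eyes.read_camera("wrist"); pickle.dump(w,open("w1.pkl","wb")); save(w,"l.png")
for n in("left_seat","right_seat","bail_hinge","bail_grip"):
    for x in models.search_frame(w,n)[:3]: print(n,x["p"],x["centre"],atz(w,x["centre"],.024))
W=fit(w,.2); togo([.575,.1,.2],90); print(proj(w,[.576,.113,.024]),proj(w,[.576,.113,.0395]))
```

```text
left_seat 0.87 [275.1, 52.1] [0.5646 0.121  0.024 ]
left_seat 0.47 [289.8, 209.3] [ 0.5786 -0.0251  0.024 ]
right_seat 0.75 [272.2, 49.0] [0.562  0.1235 0.024 ]
right_seat 0.72 [291.4, 208.4] [ 0.5802 -0.0242  0.024 ]
right_seat 0.56 [285.7, 257.5] [ 0.5746 -0.0773  0.024 ]
bail_hinge 0.56 [272.7, 49.8] [0.5625 0.1229 0.024 ]
bail_hinge 0.54 [283.0, 256.6] [ 0.5718 -0.0763  0.024 ]
bbox [  146   106   278   162 30302] rect mm ((573.4976196289062, 34.476009368896484), (130.0666046142578, 81.79312133789062), 0.1549244523048401)
pos [ 0.5753 -0.001   0.1991] rot [-179.9382   -0.0166   89.9248] turn [-0.0011 -0.0003 -0.0013] d_now cm [10.1024 -0.0435 -0.0831] d_after [10.1024 -0.0302 -0.086 ]
[287.8275  61.685 ] [287.9458  59.6754]
```

>>> drive_tool(angular=[[0, 0, 0], [0, 0, 0], [0, 0, 0], [0, 0, 0], [0, 0, 0]], delta_pos=[[4, 0, 0], [4, 0, 0], [2, 0, 0], [0, 0, 0], [0, 0, 0]], gripper=[0, 0, 0, 0, 0])

```text
time_s: 22.0
tool_pos: [0.5753, 0.0997, 0.1993]
tool_rot: [-180.0, 0.0, 90.0]
force: [1.2, 0.2, -0.4]
grip_width: 0.0114
grasp_force: 40.0
```

Run:
```python
from m import *
import pickle
w=eyes.read_camera("wrist"); v=pickle.load(open("w1.pkl","rb")); pickle.dump(w,open("w2.pkl","wb"))
for n in("left_seat","right_seat","bail_grip","keeper_slot"):
    for x in models.search_frame(w,n)[:3]: print(n,x["p"],x["centre"],atz(w,x["centre"],.024))
a=v["pixels"][0:180,150:450]; b=w["pixels"][0:180,150:450]
cv2.imwrite("pics/m.png",cv2.resize(np.vstack([a,b])[:,:,::-1],None,fx=1.65,fy=1.65,interpolation=cv2.INTER_CUBIC))
o=telemetry.get_obs(); print(o["tool_pos"],o["tool_rot"],o["qpos"])
```

```text
right_seat 0.84 [277.2, 72.6] [0.5668 0.203  0.024 ]
right_seat 0.61 [290.1, 210.3] [0.5791 0.0732 0.024 ]
bail_grip 0.6 [432.0, 22.3] [0.7024 0.2446 0.024 ]
[0.5755 0.0987 0.1994] [-179.9626    0.0059   89.8954] [ 31.2205  17.1291 -52.1962  91.9809  13.771   77.7117 -22.8094]
```

View pics/m.png

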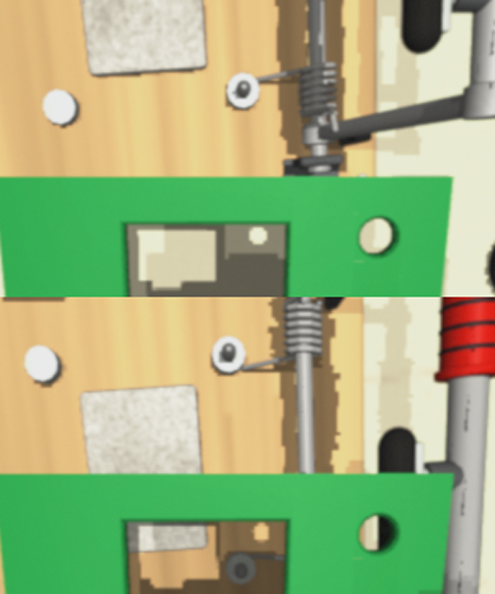

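The composite shows the right pin's shoulder at about (297,56) and the left pin's at about (288,35) in their frames. The round hole is at (379,143) in the held plate, and the bail's red grip is at upper right. Refine these by segmentation.

Run:
```python
from m import *
import pickle
for f,seeds in (("w1.pkl",[(297,56,"Rpin",.024),(186,65,"Rboss",.024)]),("w2.pkl",[(288,35,"Lpin",.024),(175,41,"Lboss",.024)])):
    w=pickle.load(open(f,"rb")); im=w["pixels"]; hsv=cv2.cvtColor(im,cv2.COLOR_RGB2HSV).astype(int)
    for u,v,n,z in seeds:
        m=np.zeros(im.shape[:2],np.uint8); m[max(0,v-14):v+15,u-14:u+15]=1
        g=((hsv[:,:,1]<45)&(hsv[:,:,2]>150)).astype(np.uint8)&m
        k,l,st,c=cv2.connectedComponentsWithStats(g); i=1+np.argmax(st[1:,4]); ys,xs=np.where(l==i)
        (cc,r)=cv2.minEnclosingCircle(np.c_[xs,ys].astype(np.float32)); e=cv2.fitEllipse(cv2.convexHull(np.c_[xs,ys].astype(np.int32))) 
        print(n,st[i],"circ",np.round(cc,1),round(r,1),"ell",np.round(e[0],1),np.round(e[1],1),atz(w,e[0],z))
        d=((hsv[:,:,2]<110)).astype(np.uint8)&m; d[:, :u-8]=0; d[:,u+9:]=0; d[:v-9]=0; d[v+10:]=0
        k,l,st,c=cv2.connectedComponentsWithStats(d)
        for i in range(1,k):
            if st[i,4]>6: print("  dark",st[i],np.round(c[i],1),atz(w,c[i],.036))
    # hole
    g=((im[:,:,1].astype(int)>im[:,:,0]*1.7)&(im[:,:,1]>50)).astype(np.uint8)
    cs,hi=cv2.findContours(g,cv2.RETR_CCOMP,cv2.CHAIN_APPROX_NONE)
    for c in cs:
        if 60<cv2.contourArea(c)<900 and 330<c[:,0,0].mean()<430 and 110<c[:,0,1].mean()<180:
            e=cv2.fitEllipse(c); print("hole",np.round(e[0],1),np.round(e[1],1),atz(w,e[0],.201))
    W=fit(w,.201)
    o=np.argsort(-W[:,1])[:1]; 
    print("edge tops",W[W[:,1]>W[:,1].max()-3])
```

```text
Rpin [287  44  22  21 267] circ [298.5  54. ] 11.8 ell [297.7  53.7] [19.7 23.2] [0.5848 0.1197 0.024 ]
  dark [294  52   7   7  31] [296.4  55.5] [0.5833 0.1167 0.036 ]
Rboss [176  54  20  22 329] circ [185.   64.4] 10.6 ell [185.5  64.3] [19.4 21.1] [0.4838 0.1106 0.024 ]
hole [377.5 142.6] [21.8 24.4] [0.6178 0.0587 0.201 ]
bbox [  146   106   278   162 30302] rect mm ((573.4995727539062, 34.71018600463867), (129.33619689941406, 81.33378601074219), 0.1549244523048401)
edge tops [[509.0246  73.8942]
 [509.0699  74.3431]
 [594.1116  75.433 ]
 [597.8236  75.4414]
 [636.3732  75.0822]
 [637.8125  74.6376]]
Lpin [278  24  21  22 263] circ [288.   34.3] 10.7 ell [288.   34.3] [20.  21.4] [0.5765 0.2348 0.024 ]
  dark [284  32   8   7  41] [287.5  35. ] [0.576  0.2322 0.036 ]
Lboss [165  29  20  22 339] circ [174.4  39.7] 10.8 ell [174.5  39.7] [19.5 21.6] [0.476  0.2304 0.024 ]
  dark [180  47   4   4   8] [182.1  49.1] [0.4853 0.2211 0.036 ]
hole [376.9 142.7] [20.9 23.4] [0.6178 0.1578 0.201 ]
bbox [  147   106   278   162 30462] rect mm ((574.4444580078125, 133.8286895751953), (129.47537231445312, 81.05705261230469), 0.3941197395324707)
edge tops [[510.0439 173.6622]
 [544.8941 174.1428]
 [618.1329 174.6587]
 [627.3961 174.6674]
 [638.5569 174.2314]]
```

>>> drive_tool(angular=[[0, 0, 0], [0, 0, 0], [0, 0, 0], [0, 0, -0.058], [0, 0, 0], [0, 0, 0], [0, 0, 0], [0, 0, 0], [0, 0, 0], [0, 0, 0]], delta_pos=[[2.44, -2.62, 0], [2.44, -2.62, 0], [2.44, -2.62, 0], [0, 0, 0], [0, 0, 3.6], [0, 0, 4], [0, 0, 4], [0, 0, 2.8], [0, 0, 0], [0, 0, 0]], gripper=[0, 0, 0, 0, 0, 0, 0, 0, 0, 0])

```text
time_s: 23.25
tool_pos: [0.4969, 0.1734, 0.0562]
tool_rot: [-180.0, -0.1, 93.3]
force: [0.2, 0.4, -0.4]
grip_width: 0.0115
grasp_force: 40.0
```

Run:
```python
from m import *
togo([.5368,.1718,.055],93.2); print(telemetry.get_obs()["qpos"])
```

```text
pos [0.4969 0.1734 0.0562] rot [-179.974    -0.0513   93.3289] turn [-0.0005 -0.0009  0.0022] d_now cm [-0.3963  3.976   0.1144] d_after [-0.3873  3.9769  0.1165]
[ 25.4152  18.4246 -53.8668 109.0483  16.9145  60.93   -32.0817]
```

>>> drive_tool(angular=[[0, 0, 0], [0, 0, 0], [0, 0, 0], [0, 0, 0], [0, 0, 0]], delta_pos=[[-0.13, 1.3, 0], [-0.13, 1.35, 0], [-0.13, 1.33, 0], [0, 0, 0], [0, 0, 0]], gripper=[0, 0, 0, 0, 0])

```text
time_s: 23.75
tool_pos: [0.5352, 0.172, 0.0565]
tool_rot: [-179.8, 0.0, 93.3]
force: [-10.4, -0.9, -0.2]
grip_width: 0.0119
grasp_force: 40.0
```

Run:
```python
from m import *
togo([.5368,.1718,.055],93.2)
w=eyes.read_camera("wrist"); im=w["pixels"]; o=telemetry.get_obs()
print(proj(w,[.5763,.2335,.0565]),proj(w,[.5763,.2335,.0395]),proj(w,[.5763,.2335,.024]))
g=((im[:,:,1].astype(int)>im[:,:,0]*1.5)&(im[:,:,1]>40)).astype(np.uint8)
cs,hi=cv2.findContours(g,cv2.RETR_CCOMP,cv2.CHAIN_APPROX_NONE)
for c in cs:
    if 60<cv2.contourArea(c)<900 and 330<c[:,0,0].mean()<430 and 90<c[:,0,1].mean()<200:
        e=cv2.fitEllipse(c); print("hole",np.round(e[0],1),np.round(e[1],1),atz(w,e[0],o["tool_pos"][2]+.0015))
u,v=380,140
a=im[v-50:v+50,u-70:u+60]; cv2.imwrite("pics/n.png",cv2.resize(a[:,:,::-1],None,fx=6,fy=6,interpolation=cv2.INTER_CUBIC))
```

```text
pos [0.5352 0.172  0.0565] rot [-179.7581    0.0349   93.349 ] turn [-0.0042  0.0006  0.0026] d_now cm [-0.0329  0.1613  0.1461] d_after [-0.0326  0.1608  0.1468]
[380.5349 140.6799] [372.5626 137.5849] [366.3898 135.1886]
hole [377.7 142.7] [20.  22.8] [0.5747 0.2326 0.058 ]
```

View pics/n.png

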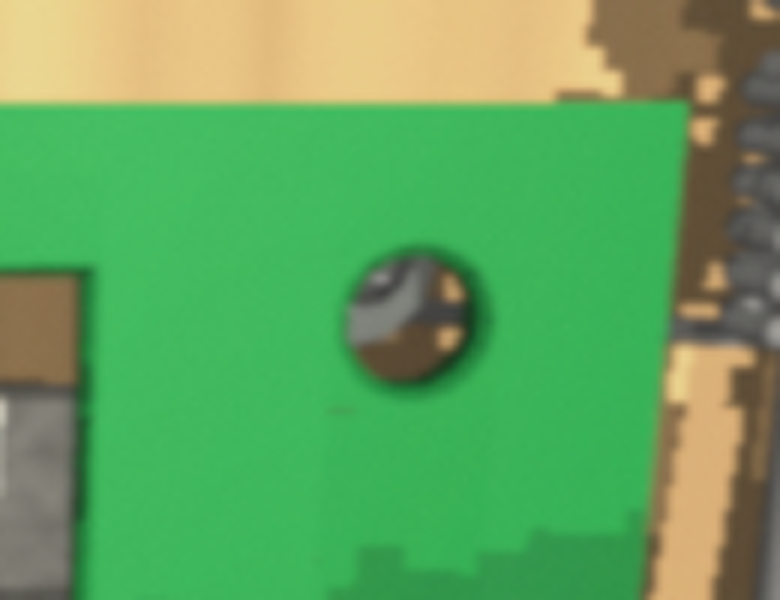

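The crop shows the round hole at about (378,143) with the pin's tip through it at about (373,137), as predicted for the pin, so the hole needs about +1.8 mm in x and +1 mm in y. The −10 N in x means the gripper touches something, so I locate the contact.

Run:
```python
from m import *
o=telemetry.get_obs(); print(o["force"],o["wrist_torque"],o["tool_pos"])
s=eyes.read_camera("side")
for n in("bail_grip","presser"):
    for x in models.search_frame(s,n)[:2]: print(n,x["p"],x["centre"])
for z in(.16,.174,.19): print(proj(s,[.647,.212,z]))
im=s["pixels"]
sub=im[215:300:3,215:275:3].astype(int)
for r,row in enumerate(sub): print(215+3*r,"".join("R" if a[0]>1.8*a[1] and a[0]>90 else "." if a.min()>150 else "g" if a[1]>1.4*a[0] else "#" if a.max()<60 else "+" if a.max()<130 else "o" for a in row))
```

```text
[-9.1166  0.1896  0.0508] [-0.1831  1.0281 -0.1186] [0.5352 0.172  0.0565]
bail_grip 0.47 [235.1, 265.7]
presser 0.5 [245.1, 243.2]
[237.6412 267.8591]
[237.3967 263.6982]
[237.1126 258.8625]
215 ++++o+............o#
218 ++++oo............+#
221 +++...............+#
224 ++................++
227 ++................o#
230 ++................o#
233 +o................o#
236 +.........o.......o#
239 o........+#........o
242 ........o+#.........
245 ...+......####+ooo..
248 ..++......#+########
251 .++.....++####+ooo++
254 ++......o+####+ooo+#
257 +.........o###+ooo+#
260 oo....oRo..#+##+++##
263 +o....oRo..###....++
266 o.....RRo.+###o...+#
269 ......RR..o+#+++++##
272 ......oooo++#++ggo+g
275 .......o.oo+++++gggg
278 ......oo.oo+++o+gggg
281 ......oo.oo+++o+gggg
284 .......+ooo+++o+gggg
287 .......o+oo++++ggggg
290 ........+oo+o++ggggg
293 ........ooo+o++ggggg
296 ........o+o+o++ggggg
299 ........o+++.++ggggg
```

Run:
```python
from m import *
s=eyes.read_camera("side")
for x in(.62,.63):
  for z in(.08,.1,.12,.14,.16,.18): print(x,z,proj(s,[x,.172+.037,z]),proj(s,[x,.172-.037,z]))
print("presser-ish",proj(s,[.635,.17,.174]),proj(s,[.625,.17,.178]),proj(s,[.625,.12,.178]))
im=s["pixels"]
for v in range(236,274,2): print(v," ".join("%3d"%im[v,u].max() for u in range(236,262,1)))
```

```text
0.62 0.08 [249.4407 290.1069] [252.3829 270.4146]
0.62 0.1 [249.2322 284.6454] [252.215  265.0327]
0.62 0.12 [249.0192 279.0655] [252.0436 259.5403]
0.62 0.14 [248.8016 273.3635] [251.8687 253.9338]
0.62 0.16 [248.5791 267.5352] [251.6901 248.2099]
0.62 0.18 [248.3516 261.5765] [251.5078 242.3646]
0.63 0.08 [245.6152 289.9221] [248.7506 270.2443]
0.63 0.1 [245.3658 284.4601] [248.5458 264.8621]
0.63 0.12 [245.111  278.8798] [248.3368 259.3693]
0.63 0.14 [244.8506 273.1773] [248.1235 253.7626]
0.63 0.16 [244.5845 267.3487] [247.9057 248.0384]
0.63 0.18 [244.3124 261.3896] [247.6833 242.1929]
presser-ish [244.2546 252.7047] [248.1189 251.6954] [250.2344 239.2209]
236 193 166 172 167 152 159 194 203 172 149 170 212 227 232 233 229 230 230 230 231 230 230 232 230 231 231
238 205 180 177 164 136 131 162 147  93  50  93 161 216 228 231 231 230 229 232 230 231 230 231 230 231 230
240 193 177 170 150 110 101 120 112  70  47 107 182 227 235 234 232 232 231 232 234 231 231 231 230 230 230
242 186 175 170 147 116  95 112 104  70  45  86 147 183 191 185 191 189 187 187 189 205 221 229 231 232 23
[... 921 characters left out ...]
  63  69  61  60  60  59  55  40  48  65  74  76  78
262 168 161 143 138 176 221 231 234 229 191 116  54  39  39  38  44  46  44  38  55 111 167 202 219 219 214
264 178 158 144 159 211 229 234 232 220 164  93  38  17  30  17  27  31  27  28  58 127 201 232 234 232 234
266 184 161 136 168 218 229 233 226 195 124  58  25  27  24  25  26  40  53  46  50  91 150 186 196 196 194
268 173 152 143 186 226 231 231 230 199 133  77  84  98  78  49  35  33  46  46  50  56  71  92 103 102  96
270 139 134 144 191 226 229 230 224 187 128  79  97 106  77  34  37  56  81  85  89  85 100 115 122 121 116
272 131 112 125 174 210 220 220 202 166 115  72  82  89  61  37  39  68  93 112 112  93  77  95 118 139 137
```

>>> drive_tool(angular=[[-0.02, 0, 0], [-0.02, 0, 0], [0, 0, 0], [0, 0, 0]], delta_pos=[[0, -0.3, 0], [0, 0, 0], [0, 0, 0], [0, 0, 0]], gripper=[0, 0, 0, 0])

```text
time_s: 24.4
tool_pos: [0.5348, 0.1719, 0.0568]
tool_rot: [177.6, -0.0, 93.4]
force: [-1.3, 0.7, -0.4]
grip_width: 0.0112
grasp_force: 40.0
```

```bash
cat >> m.py <<'E'
def hole(zoff=.0015):
    w=eyes.read_camera("wrist"); im=w["pixels"]; o=telemetry.get_obs()
    g=((im[:,:,1].astype(int)>im[:,:,0]*1.5)&(im[:,:,1]>40)).astype(np.uint8)
    for c in cv2.findContours(g,cv2.RETR_CCOMP,cv2.CHAIN_APPROX_NONE)[0]:
        if 60<cv2.contourArea(c)<900 and 330<c[:,0,0].mean()<430 and 90<c[:,0,1].mean()<200:
            e=cv2.fitEllipse(c); print("hole",np.round(e[0],1),np.round(e[1],1),atz(w,e[0],o["tool_pos"][2]+zoff))
    print("force",o["force"]); return w
E
python3 - <<'E'
from m import *
togo([.537,.173,.046],93.3,2.2); hole(.0033)
E
```

```text
pos [0.5348 0.1719 0.0568] rot [177.5897  -0.0278  93.352 ] turn [ 0.0037 -0.0005  0.0009] d_now cm [0.0916 0.1813 1.0839] d_after [0.0923 0.1852 1.0832]
hole [377.8 142.8] [20.3 23.2] [0.5744 0.2324 0.0599]
force [-1.9505 -0.1659 -2.0264]
```

>>> drive_tool(angular=[[0, 0, 0], [0, 0, 0], [0, 0, 0], [0, 0, 0]], delta_pos=[[0.1, 0.2, 0], [0, 0, 0.9], [0, 0, 0], [0, 0, 0]], gripper=[0, 0, 0, 0])

```text
time_s: 24.85
tool_pos: [0.5348, 0.1726, 0.0455]
tool_rot: [177.9, -0.0, 93.4]
force: [-2.4, -0.5, -4.4]
grip_width: 0.0115
grasp_force: 40.0
```

Run:
```python
from m import *
togo([.537,.173,.03],93.3,2.2); w=hole(.0033)
print("pin proj",proj(w,[.5765,.2335,.0395]))
im=w["pixels"][130:156,364:392]
for r in range(0,26,1): print(130+r," ".join("%3d"%a[1] if a[1]<=1.4*a[0] else " --" for a in im[r].astype(int)))
```

```text
pos [0.5348 0.1726 0.0455] rot [177.8814  -0.0163  93.3598] turn [-0.0014 -0.0003  0.001 ] d_now cm [0.0219 0.1667 1.5587] d_after [0.0225 0.1645 1.5589]
hole [377.3 142.7] [19.7 23.1] [0.574  0.2332 0.049 ]
force [-1.8852  0.8953 -3.6327]
pin proj [377.0633 140.5314]
130  --  --  --  --  --  --  --  --  --  --  --  --  --  --  --  --  --  --  --  --  --  --  --  --  --  --  --  --
131  --  --  --  --  --  --  --  --  --  --  --  --  --  --  --  --  --  --  --  --  --  --  --  --  --  --  --  --
132  --  --  --  --  --  --  --  --  --  --  --  --  --  --  --  --  --  --  --  --  --  --  --  --  --  --  --  --
133  --  --  --  --  --  --  --  --  --  --  --  --  --  88  82  80  77  79  --  --  --  --  --  --  --  --  --  --
134  --  --  --  --  --  --  --  --  --  --  96  95 103 113 113  96  77  73  80  78  73  --  --  --  --  --  --  --
135  --  --  --  --  --  --  --  -- 112 105  99 115 144 164 164 134  90  76  83  87  80  --  --  --  --  --  --  --
136  --  --  --  --  --  --  --  -- 100 100 106 138 172 190 186 151  99  80  86  90  86  74  --  --  --  --  --  --
137  --  --  --  --
[... 1484 characters left out ...]
  --
150  --  --  --  --  --  -- 128 115 102  90  80  76  75  74  73  73  73  70  66  62  --  --  --  --  --  --  --  --
151  --  --  --  --  --  --  -- 110  91  80  76  74  74  74  74  72  70  64  61  --  --  --  --  --  --  --  --  --
152  --  --  --  --  --  --  --  --  --  88  79  74  74  72  71  69  64  --  --  --  --  --  --  --  --  --  --  --
153  --  --  --  --  --  --  --  --  --  --  --  --  --  --  --  --  --  --  --  --  --  --  --  --  --  --  --  --
154  --  --  --  --  --  --  --  --  --  --  --  --  --  --  --  --  --  --  --  --  --  --  --  --  --  --  --  --
155  --  --  --  --  --  --  --  --  --  --  --  --  --  --  --  --  --  --  --  --  --  --  --  --  --  --  --  --
```

>>> drive_tool(angular=[[0, 0, 0], [0, 0, 0], [0, 0, 0]], delta_pos=[[0.08, 0.25, 0], [0, 0, 0], [0, 0, 0]], gripper=[0, 0, 0])

```text
time_s: 25.2
tool_pos: [0.5375, 0.1736, 0.0463]
tool_rot: [177.8, 0.0, 93.4]
force: [-4.1, -0.8, -3.7]
grip_width: 0.012
grasp_force: 40.0
```

Run:
```python
from m import *
togo([.537,.1733,.03],93.3,2.2); w=hole(.0033)
im=w["pixels"][130:156,364:392]
for r in range(0,26,2): print(130+r," ".join("%3d"%a[1] if a[1]<=1.4*a[0] else " --" for a in im[r].astype(int)))
```

```text
pos [0.5375 0.1736 0.0463] rot [177.8285   0.0028  93.3543] turn [-0.0005  0.      0.0009] d_now cm [-0.0278 -0.1108  1.6262] d_after [-0.0279 -0.1116  1.6261]
hole [377.4 142.6] [19.9 22.6] [0.5768 0.2342 0.0497]
force [-4.748  -1.7743 -4.2129]
130  --  --  --  --  --  --  --  --  --  --  --  --  --  --  --  --  --  --  --  --  --  --  --  --  --  --  --  --
132  --  --  --  --  --  --  --  --  --  --  --  --  --  --  --  --  --  --  --  --  --  --  --  --  --  --  --  --
134  --  --  --  --  --  --  --  --  --  -- 103 100 113 115 107  99  87  77  73  75  --  --  --  --  --  --  --  --
136  --  --  --  --  --  --  -- 154 154 139 111  97 113 128 131 123 103  80  75  73  70  63  --  --  --  --  --  --
138  --  --  --  --  -- 156 177 194 193 172 137 113 119 130 127 111  88  76  75  73  72  70  64  --  --  --  --  --
140  --  --  --  --  -- 129 152 167 161 138 113 111 124 129 119  96  78  73  73  74  73  72  67  58  --  --  --  --
142  --  --  --  --  --  89  86  88  92 101 114 125 130 123 104  81  73  73  73  73  73  71  65  59  --  --  --  --
144  --  --  --  --  --  90  93 103 115 125 129 128 124 108  87  73  69  69  69  69  68  68  61  --  --  --  --  --
146  --  --  --  -- 143 131 128 128 129 128 121 108  89  76  69  69  69  68  68  68  68  63  --  --  --  --  --  --
148  --  --  --  --  -- 130 123 120 117 106  89  75  71  68  68  68  68  68  66  65  62  --  --  --  --  --  --  --
150  --  --  --  --  --  --  --  87  79  75  72  73  73  72  72  73  74  71  67  62  --  --  --  --  --  --  --  --
152  --  --  --  --  --  --  --  --  --  87  78  73  72  70  71  68  63  --  --  --  --  --  --  --  --  --  --  --
154  --  --  --  --  --  --  --  --  --  --  --  --  --  --  --  --  --  --  --  --  --  --  --  --  --  --  --  --
```

>>> drive_tool(angular=[[0, 0, 0], [0, 0, 0], [0, 0, 0], [0, 0, 0]], delta_pos=[[0, -0.05, 0.4], [0, 0, 0.4], [0, 0, 0.2], [0, 0, 0]], gripper=[0, 0, 0, 0])

```text
time_s: 25.65
tool_pos: [0.5387, 0.1745, 0.037]
tool_rot: [177.7, -0.1, 93.4]
force: [-1.7, 0.2, -1.8]
grip_width: 0.0113
grasp_force: 40.0
```

Run:
```python
from m import *
togo([.537,.1733,.03],93.3,0); w=hole(.0033); print(telemetry.get_obs()["wrist_torque"])
im=w["pixels"][130:156,364:392]
for r in range(0,26,2): print(130+r," ".join("%3d"%a[1] if a[1]<=1.4*a[0] else " --" for a in im[r].astype(int)))
```

```text
pos [0.5387 0.1745 0.037 ] rot [177.6643  -0.0647  93.3932] turn [ 0.0408 -0.0012  0.0016] d_now cm [-0.1072 -0.2038  0.6923] d_after [-0.1067 -0.1753  0.7002]
hole [377.  142.3] [19.5 23.3] [0.5778 0.2352 0.0403]
force [-1.4414  0.8755 -1.8691]
[0.0993 0.1957 0.0394]
130  --  --  --  --  --  --  --  --  --  --  --  --  --  --  --  --  --  --  --  --  --  --  --  --  --  --  --  --
132  --  --  --  --  --  --  --  --  --  --  --  --  --  --  --  96  --  --  --  --  --  --  --  --  --  --  --  --
134  --  --  --  --  --  --  --  --  -- 103 102 105 112 120 123 121 110  92  79  74  75  --  --  --  --  --  --  --
136  --  --  --  --  --  --  -- 109 107 108 107 104 104 110 122 123 111  95  85  75  68  61  --  --  --  --  --  --
138  --  --  --  --  -- 116 110 112 113 117 118 116 111 106 116 125 126 122 107  89  74  67  63  --  --  --  --  --
140  --  --  --  -- 111 103 107 120 143 169 180 169 141 115 111 122 130 125 107  85  75  71  64  --  --  --  --  --
142  --  --  --  -- 104  99 105 130 165 188 195 185 155 123 117 128 128 117  94  78  75  71  62  --  --  --  --  --
144  --  --  --  --  99  90  92 101 121 141 143 129 112 110 121 126 119 100  80  74  72  69  62  --  --  --  --  --
146  --  --  --  --  96  83  82  84  88  90  91  99 113 121 112  99  89  80  73  72  70  61  --  --  --  --  --  --
148  --  --  --  --  -- 131 139 151 165 171 151 127 120 119 106  85  73  71  68  64  --  --  --  --  --  --  --  --
150  --  --  --  --  -- 181 215 229 232 223 178 117  86  79  72  67  64  64  --  --  --  --  --  --  --  --  --  --
152  --  --  --  --  --  --  -- 166 160 139 108  86  74  70  66  66  --  --  --  --  --  --  --  --  --  --  --  --
154  --  --  --  --  --  --  --  --  --  --  --  --  --  --  --  --  --  --  --  --  --  --  --  --  --  --  --  --
```

>>> drive_tool(angular=[[0, 0, 0], [0.01, 0, 0], [0.015, 0, 0], [0.015, 0, 0], [0, 0, 0], [0, 0, 0]], delta_pos=[[0.04, -0.15, 0.1], [0, 0, 0.2], [0, 0, 0.2], [0, 0, 0.2], [0, 0, 0.1], [0, 0, 0]], gripper=[0, 0, 0, 0, 0, 0])

```text
time_s: 26.3
tool_pos: [0.5373, 0.1743, 0.0286]
tool_rot: [-180.0, -0.0, 93.4]
force: [0.3, -0.2, -1.2]
grip_width: 0.0114
grasp_force: 40.0
```

Run:
```python
from m import *
togo([.5372,.1749,.0286],93.3,0); w=hole(); print(telemetry.get_obs()["wrist_torque"])
im=w["pixels"][130:156,364:392]
for r in range(0,26,2): print(130+r," ".join("%3d"%a[1] if a[1]<=1.4*a[0] else " --" for a in im[r].astype(int)))
```

```text
pos [0.5373 0.1743 0.0286] rot [-179.9885   -0.0402   93.3527] turn [-0.0002 -0.0007  0.0009] d_now cm [ 0.0619 -0.0017  0.0042] d_after [ 0.0619 -0.0017  0.0041]
hole [377.7 143. ] [19.6 23.4] [0.5768 0.2347 0.0301]
force [ 0.5429  0.5959 -0.2243]
[-0.0425 -0.103  -0.0026]
130  --  --  --  --  --  --  --  --  --  --  --  --  --  --  --  --  --  --  --  --  --  --  --  --  --  --  --  --
132  --  --  --  --  --  --  --  --  --  --  --  --  --  --  --  --  --  --  --  --  --  --  --  --  --  --  --  --
134  --  --  --  --  --  --  --  --  --  --  92  87  86  87  90  97 102 100  90  84  82  --  --  --  --  --  --  --
136  --  --  --  --  --  --  --  --  85  81  87  88  92  95  98  99 101 101 101 102 100  86  --  --  --  --  --  --
138  --  --  --  --  --  --  81  78  80  84  87  91  95 100 104 107 110 111 111 109 106  97  83  --  --  --  --  --
140  --  --  --  --  --  75  72  75  81  84  89  93  98 102 107 112 117 125 127 123 116 108  95  76  --  --  --  --
142  --  --  --  --  --  75  70  74  77  82  87  91  96 101 105 117 143 171 185 180 157 125 102  79  --  --  --  --
144  --  --  --  --  --  70  67  70  75  80  83  87  90  95 103 129 164 188 196 190 168 131  96  73  --  --  --  --
146  --  --  --  --  --  86  69  69  70  73  78  82  85  88  91 101 120 140 145 135 117  95  75  --  --  --  --  --
148  --  --  --  --  -- 130 112  93  83  79  76  77  77  81  83  84  83  83  83  80  74  63  --  --  --  --  --  --
150  --  --  --  --  --  -- 187 213 219 209 188 167 153 137 118 100  93  89  79  67  --  --  --  --  --  --  --  --
152  --  --  --  --  --  --  -- 182 211 220 221 221 220 212 175 125  92  78  --  --  --  --  --  --  --  --  --  --
154  --  --  --  --  --  --  --  --  --  --  --  --  --  --  --  --  --  --  --  --  --  --  --  --  --  --  --  --
```

>>> drive_tool(angular=[[0, 0, 0], [0, 0, 0], [0, 0, 0]], delta_pos=[[0, 0, 0.1], [0, 0, 0.1], [0, 0, 0]], gripper=[0, 0, 0])

```text
time_s: 26.65
tool_pos: [0.5371, 0.1743, 0.0286]
tool_rot: [180.0, 0.1, 93.4]
force: [-4.1, -1.8, 12.6]
grip_width: 0.0115
grasp_force: 40.0
```

>>> drive_tool(angular=[[0, 0, 0], [0, 0, 0], [0, 0, 0], [0, 0, 0], [0, 0, 0], [0, 0, 0], [0, 0, 0], [0, 0, 0], [0, 0, 0], [0, 0, 0], [0, 0, 0], [0, 0, 0]], delta_pos=[[0, 0, 0], [0, 0, 0], [0, 0, 0], [0, 0, 0], [0, -0.7, 0], [0, -0.6, 0], [0, 0, -3], [0, -1, -4.5], [0, 0, -4.9], [0, 0, -4.9], [0, 0, -4.9], [0, 0, -2]], gripper=[2.5, 5, 5, 5, 5, 5, 5, 5, 5, 5, 5, 5])

```text
time_s: 27.85
tool_pos: [0.5149, 0.1741, 0.2735]
tool_rot: [179.6, -0.0, 93.4]
force: [0.6, 0.2, 0.3]
grip_width: 0.05
grasp_force: 0.0
```

>>> drive_tool(angular=[[0, 0, 0], [0, 0, 0], [0, 0, 0], [0, 0, 0], [0, 0, 0], [0, 0, 0], [0, 0, 0]], delta_pos=[[0, 3, -1], [1, 4, 0], [1, 4, 0], [1, 2.7, 0], [0.5, 0, 0], [0, 0, 0], [0, 0, 0]], gripper=[5, 5, 5, 5, 5, 5, 5])

```text
time_s: 28.55
tool_pos: [0.6474, 0.2162, 0.2791]
tool_rot: [-180.0, 0.0, 93.5]
force: [-0.3, -0.4, 0.1]
grip_width: 0.0502
grasp_force: 0.0
```

```bash
cat >> m.py <<'E'
def red(p,box,z):
    im=p["pixels"].astype(int); g=((im[:,:,0]>1.9*im[:,:,1])&(im[:,:,0]>80)).astype(np.uint8)
    m=np.zeros_like(g); m[box[1]:box[3],box[0]:box[2]]=1; g&=m
    k,l,st,c=cv2.connectedComponentsWithStats(g)
    for i in range(1,k):
        if st[i,4]>15:
            ys,xs=np.where(l==i); rc=cv2.minAreaRect(np.c_[xs,ys].astype(np.float32)); print("red",st[i],np.round(c[i],1),np.round(rc[0],1),np.round(rc[1],1),atz(p,rc[0],z))
E
python3 - <<'E'
from m import *
w=eyes.read_camera("wrist"); t=eyes.read_camera("top"); s=eyes.read_camera("side")
togo([.65,.215,.24],93.5); print(telemetry.get_obs()["qpos"])
red(w,(0,0,560,420),.174); red(t,(170,180,230,240),.174); red(s,(215,245,255,290),.174)
for n in("template_mid","template_knob"):
  for p in(s,t):
    for x in models.search_frame(p,n)[:3]: print(n,x["p"],x["centre"],atz(p,x["centre"],.03))
fit(s,.03); fit(w,.03)
E
```

```text
pos [0.6481 0.2152 0.2796] rot [179.9501   0.0381  93.3519] turn [ 0.0009  0.0007 -0.0026] d_now cm [-0.0257  0.1846  3.9596] d_after [-0.0288  0.188   3.9594]
[ 13.7977  29.7445 -53.3732  69.5519  23.5306  91.4666 -31.6323]
red [148   0  34  14 290] [162.1   4.7] [164.5   6.5] [13. 33.] [0.5542 0.3519 0.174 ]
red [ 323    0   80   45 2062] [362.2  20.6] [363.8  13.1] [46.2 73.2] [0.6928 0.3561 0.174 ]
red [ 34   8  39  36 894] [53.  25.5] [52.5 26. ] [30.5 31.2] [0.4752 0.3348 0.174 ]
red [277 170  25  19 325] [288.  178.5] [289. 179.] [18. 24.] [0.6482 0.2357 0.174 ]
red [279 192  19   6  82] [287.3 194.4] [288.  194.5] [18.  5.] [0.6482 0.2232 0.174 ]
red [282 200  16   4  54] [289.2 201.3] [289.5 201.5] [ 3. 15.] [0.6498 0.2175 0.174 ]
red [279 206  21  17 236] [287.9 214.4] [289.4 214.4] [19.9 15.7] [0.6504 0.2068 0.174 ]
template_mid 0.88 [337.8, 223.6] [ 0.3647 -0.1613  0.03  ]
template_mid 0.74 [272.8, 305.4] [0.5586 0.2125 0.03  ]
template_mid 0.64 [277.5, 297.5] [0.5477 0.1835 0.03  ]
template_mid 0.92 [325.2, 249.6] [ 0.3685 -0.1885  0.03  ]
template_mid 0.69 [217.3, 245.3] [0.5345 0.1991 0.03  ]
template_knob 0.67 [342.6, 222.2] [ 0.3481 -0.1703  0.03  ]
template_knob 0.56 [280.2, 297.5] [0.5403 0.1831 0.03  ]
template_knob 0.23 [272.2, 305.6] [0.5601 0.2133 0.03  ]
template_knob 0.79 [220.8, 246.5] [0.5251 0.1879 0.03  ]
template_knob 0.76 [324.4, 247.8] [ 0.3761 -0.1882  0.03  ]
bbox [ 258  277   48   41 1365] rect mm ((536.7772827148438, 177.20835876464844), (126.58494567871094, 146.67047119140625), 3.6676297187805176)
bbox [ 132  138  115  120 9541] rect mm ((536.050537109375, 174.350830078125), (128.7613525390625, 147.39735412597656), 3.467167615890503)
```

>>> drive_tool(angular=[[0, 0, 0], [0, 0, 0], [0, 0, 0], [0, 0, 0], [0, 0, 0], [0, 0, 0], [0, 0, 0], [0, 0, 0], [0, 0, 0], [0, 0, 0]], delta_pos=[[0.55, 0.15, 3], [0, 0, 4], [0, 0, 3.5], [0, 0, 2.3], [0, 0, 0], [0, 0, 0], [0, 0, 0], [0, 0, 0], [0, 0, 0], [0, 0, 0]], gripper=[5, 5, 5, 5, 5, 0, 0, 0, 0, 0], squeeze=30)

```text
time_s: 29.9
tool_pos: [0.6501, 0.2216, 0.1515]
tool_rot: [180.0, -0.0, 93.4]
force: [1.9, 0.3, 0.1]
grip_width: 0.0179
grasp_force: 1.6
```

>>> drive_tool(angular=[[0, 0, 0], [0, 0, 0], [0, 0, 0], [0, 0, 0], [0, 0, 0], [0, 0, 0], [0, 0, 0], [0, 0, 0], [0, 0, 0], [0, 0, 0], [0, 0, 0], [0, 0, 0], [0, 0, 0]], delta_pos=[[0, 0, 0], [0, 0, 0], [0, -1.9, -0.36], [0, -1.93, -0.08], [0, -1.92, 0.2], [0, -1.87, 0.48], [0, -1.78, 0.74], [0, -1.66, 0.99], [0, -1.5, 1.23], [0, -1.3, 1.43], [0, -1.08, 1.6], [0, 0, 0], [0, 0, 0]], gripper=[0, 0, 0, 0, 0, 0, 0, 0, 0, 0, 0, 0, 0], squeeze=40)

```text
time_s: 31.2
tool_pos: [0.5012, 0.2123, 0.0893]
tool_rot: [180.0, 0.0, 93.3]
force: [-0.1, -1.9, 4.5]
grip_width: 0.0163
grasp_force: 40.0
```

Run:
```python
from m import *
o=telemetry.get_obs(); print(o["force"],o["wrist_torque"],o["qpos"])
w=eyes.read_camera("wrist"); red(w,(230,120,380,330),o["tool_pos"][2]+.023); hole()
```

```text
[-0.1112 -1.8662  4.4679] [-0.3021 -0.0773  0.0404] [ 24.0017  19.6361 -57.713  104.8113  18.2094  65.5299 -36.5566]
red [267 237  36  16 404] [284.7 244.6] [284.7 244.8] [14.6 35. ] [0.4992 0.2268 0.1123]
red [270 256  30  10 203] [285.  260.7] [284.6 260.8] [ 8.6 29.1] [0.4995 0.219  0.1123]
red [270 269  30   9 196] [284.4 273.3] [284.5 273. ] [29.  8.] [0.4999 0.2129 0.1123]
red [271 282  29   3  39] [285.4 282.8] [285. 283.] [28.  2.] [0.5004 0.2078 0.1123]
hole [401.7 194.3] [14.8 17.3] [0.556  0.2485 0.091 ]
force [-0.0999 -2.1052  4.6675]
```

>>> drive_tool(angular=[[0, 0, 0], [0, 0, 0], [0, 0, 0], [0, 0, 0], [0, 0, 0], [0, 0, 0]], delta_pos=[[-0.1, -0.8, 1.74], [-0.1, -0.57, 1.85], [0, -0.25, 1.3], [0, -0.07, 0.65], [0, 0, 0], [0, 0, 0]], gripper=[0, 0, 0, 0, 0, 0])

```text
time_s: 31.9
tool_pos: [0.4842, 0.2105, 0.034]
tool_rot: [-180.0, -0.1, 93.4]
force: [-2.6, 0.5, 10.4]
grip_width: 0.017
grasp_force: 40.0
```

Run:
```python
from m import *
o=telemetry.get_obs(); print(o["tool_pos"],o["force"],o["wrist_torque"],o["grip_width"])
w=eyes.read_camera("wrist"); red(w,(230,120,380,330),.058); s=eyes.read_camera("side"); red(s,(250,270,330,340),.058)
for n in("keeper_slot","bolt","bail_grip"):
    for p in(w,s):
        for x in models.search_frame(p,n)[:2]: print(n,x["p"],x["centre"],atz(p,x["centre"],.058))
```

```text
[0.4842 0.2105 0.034 ] [-2.5822  0.4996 10.3769] [0.0051 0.4535 0.0573] 0.01698057573322987
red [268 237  35  16 405] [284.6 244.4] [285.2 244.8] [14.6 34. ] [0.4823 0.2254 0.058 ]
red [271 257  29   9 201] [284.6 260.7] [285. 261.] [ 8. 28.] [0.4827 0.2175 0.058 ]
red [270 269  30   9 193] [284.4 273.3] [284.5 273. ] [29.  8.] [0.4828 0.2115 0.058 ]
red [271 282  28   3  40] [284.5 282.9] [284.5 283. ] [27.  2.] [0.4831 0.2064 0.058 ]
keeper_slot 0.61 [286.6, 127.1] [0.4798 0.277  0.058 ]
keeper_slot 0.83 [299.1, 324.5] [0.4884 0.2952 0.058 ]
bolt 0.73 [285.4, 253.7] [0.4827 0.221  0.058 ]
bolt 0.2 [373.7, 167.6] [0.5177 0.2625 0.058 ]
bolt 0.42 [302.5, 297.4] [0.4809 0.2049 0.058 ]
bail_grip 0.68 [281.8, 251.5] [0.481 0.222 0.058]
bail_grip 0.49 [300.2, 296.6] [0.487  0.2025 0.058 ]
```

>>> drive_tool(angular=[[0, 0, 0], [0, 0, 0], [0, 0, 0], [0, 0, 0], [0, 0, 0], [0, 0, 0]], delta_pos=[[0, 0, 0.1], [0, 0, 0], [0.3, 0, 0], [0.3, 0, 0], [0.3, 0, 0], [0, 0, 0]], gripper=[0, 0, 0, 0, 0, 0])

```text
time_s: 32.9
tool_pos: [0.4835, 0.2193, 0.0333]
tool_rot: [-179.9, -0.0, 93.4]
force: [-3.0, -0.4, 11.2]
grip_width: 0.0171
grasp_force: 40.0
```

>>> drive_tool(angular=[[0, 0, 0], [0, 0, 0], [0, 0, 0], [0, 0, 0], [0, 0, 0], [0, 0, 0]], delta_pos=[[0.3, 0, 0], [0.3, 0, 0], [0.3, 0, 0], [0.2, 0, 0], [0.2, 0, 0], [0, 0, 0]], gripper=[0, 0, 0, 0, 0, 0])

```text
time_s: 33.5
tool_pos: [0.4829, 0.2279, 0.0325]
tool_rot: [-179.8, 0.4, 93.3]
force: [-3.2, -8.4, 11.3]
grip_width: 0.0165
grasp_force: 40.0
```

Run:
```python
from m import *
o=telemetry.get_obs(); print(o["tool_pos"],o["force"],o["wrist_torque"],o["grip_width"])
w=eyes.read_camera("wrist"); red(w,(230,120,380,330),.058)
for n in("keeper_slot","bolt"):
    for x in models.search_frame(w,n)[:2]: print(n,x["p"],x["centre"],atz(w,x["centre"],.058))
```

```text
[0.4829 0.2279 0.0325] [-3.2236 -8.3964 11.312 ] [-1.8027  0.4691  0.0034] 0.016490469808559043
red [268 238  35  16 405] [284.3 245.2] [285.3 245.7] [14.7 34. ] [0.4811 0.2431 0.058 ]
red [270 257  29   9 196] [284.3 261.4] [284. 261.] [ 8. 28.] [0.481  0.2357 0.058 ]
red [270 270  29   9 193] [284.6 273.8] [284. 274.] [ 8. 28.] [0.4813 0.2293 0.058 ]
keeper_slot 0.66 [286.2, 169.0] [0.4795 0.2776 0.058 ]
keeper_slot 0.28 [381.3, 194.1] [0.5207 0.2691 0.058 ]
bolt 0.76 [283.5, 255.0] [0.4806 0.2386 0.058 ]
```

>>> drive_tool(angular=[[0, 0, 0], [0, 0, 0], [0, 0, 0]], delta_pos=[[0.3, 0, 0], [0, 0, 0], [0, 0, 0]], gripper=[0, 0, 0])

```text
time_s: 33.95
tool_pos: [0.4829, 0.2279, 0.032]
tool_rot: [-179.8, 0.6, 93.2]
force: [-1.8, -13.7, 12.2]
grip_width: 0.0168
grasp_force: 40.0
```

Run:
```python
from m import *
o=telemetry.get_obs(); print(o["tool_pos"],o["force"],o["wrist_torque"],o["grip_width"])
w=eyes.read_camera("wrist"); red(w,(230,120,380,330),.058)
s=eyes.read_camera("side"); red(s,(250,270,330,340),.058)
im=s["pixels"]
for v in range(288,336,2): print(v," ".join("%3d/%3d"%(im[v,u,0],im[v,u,2]) for u in range(288,312,2)))
```

```text
[0.4829 0.2279 0.032 ] [ -1.7554 -13.6811  12.2103] [-2.8462  0.5485  0.0845] 0.01682517296014139
red [267 238  36  16 400] [284.1 245.6] [284.7 245.8] [14.7 35. ] [0.4809 0.2435 0.058 ]
red [270 258  29   9 199] [284.4 261.7] [284. 262.] [ 8. 28.] [0.481  0.2356 0.058 ]
red [271 270  28   9 187] [284.6 274.3] [284.5 274. ] [ 8. 27.] [0.4815 0.2297 0.058 ]
288  69/ 52  65/ 46  62/ 49  60/ 38  57/ 37  74/ 59 118/108  76/ 67  81/ 56 148/ 78  92/ 49  44/ 28
290  65/ 58  45/ 53  51/ 54  47/ 51  48/ 53  72/ 67  92/ 87  62/ 63  69/ 65 149/ 83  94/ 54  28/ 20
292  58/ 48  43/ 49  44/ 48  41/ 43  44/ 51  68/ 61  83/ 81  86/ 85  73/ 74  64/ 53  52/ 42  51/ 44
294  40/ 30  26/ 30  36/ 34  35/ 34  35/ 33  53/ 37  66/ 58  61/ 61  54/ 58  43/ 41  52/ 48  44/ 34
296  31/ 35  31/ 31  32/ 29  30/ 32  32/ 29  30/ 25  60/ 46  68/ 54  41/ 30  27/ 27  36/ 26  30/ 27
298  22/ 47  22/ 28  19/ 22  14/ 23  11/ 17  29/ 19  67/ 16  75/ 19  70/ 25  37/ 18  21/ 23  24/ 14
300  25/ 44  19/ 32  12/ 24  11/ 18   4/ 15  30/ 22  63/ 21  60/ 16  61/ 24  27/ 19  21/ 22  41/ 30
302  35/ 37  36/ 43  36/ 38  15/ 26  29/ 
[... 958 characters left out ...]

322  85/ 47  80/ 42  73/ 41  79/ 47  53/ 40  40/ 40  39/ 35  63/ 30  63/ 37  37/ 33  44/ 44  88/ 53
324 175/ 96 167/ 86 138/ 75 125/ 71  78/ 58  48/ 50  67/ 66  66/ 65  64/ 66  66/ 69  69/ 54 153/ 86
326 217/114 221/120 222/121 210/112 119/ 68  40/ 40  44/ 47  45/ 46  47/ 48  44/ 44  77/ 50 179/ 97
328 227/128 227/124 215/114 183/ 95  98/ 62  38/ 43  42/ 39  40/ 40  38/ 38  38/ 43  54/ 42 137/ 76
330 230/129 226/123 215/112 184/100 103/ 60  36/ 37  34/ 33  39/ 42  32/ 37  42/ 45  56/ 43 136/ 75
332 230/129 227/123 224/122 216/117 162/ 91 129/ 71 135/ 77 131/ 76 128/ 69 127/ 70 145/ 84 196/105
334 227/123 209/108 216/111 219/118 217/115 222/117 214/111 211/112 211/113 206/109 209/111 213/115
```

>>> drive_tool(angular=[[0, 0, 0], [0, 0, 0], [0, 0, 0], [0, 0, 0]], delta_pos=[[-0.3, 0, 0], [-0.3, 0, 0], [0, 0, -0.2], [0, 0, 0]], gripper=[0, 0, 0, 0])

```text
time_s: 34.45
tool_pos: [0.4831, 0.2278, 0.035]
tool_rot: [-179.9, 0.1, 93.3]
force: [-2.1, -2.5, 8.9]
grip_width: 0.0168
grasp_force: 40.0
```

>>> drive_tool(angular=[[0, 0, 0], [0, 0, 0], [0, 0, 0]], delta_pos=[[0, 0, -0.3], [0, 0, -0.2], [0, 0, 0]], gripper=[0, 0, 0])

```text
time_s: 34.75
tool_pos: [0.483, 0.2278, 0.0365]
tool_rot: [-180.0, -0.1, 93.3]
force: [7.8, 3.1, -21.3]
grip_width: 0.0171
grasp_force: 40.0
```

Locked: the hand pulls up with 21 N and the bail does not follow. I relax and release.

>>> drive_tool(angular=[[0, 0, 0], [0, 0, 0], [0, 0, 0], [0, 0, 0], [0, 0, 0], [0, 0, 0], [0, 0, 0], [0, 0, 0], [0, 0, 0], [0, 0, 0], [0, 0, 0], [0, 0, 0]], delta_pos=[[0, 0, 0.35], [0, 0, 0], [0, 0, 0], [0, 0, 0], [0, 0, 0], [0, 0, 0], [0, 0, -2], [0, 0, -3], [0, 0, -4], [0, 0, -4], [0, 0, -4], [0, 0, 0]], gripper=[0, 0, 3, 5, 5, 5, 5, 5, 5, 5, 5, 5])

```text
time_s: 35.95
tool_pos: [0.4855, 0.2308, 0.2109]
tool_rot: [179.5, -0.1, 93.4]
force: [-0.0, 0.2, -1.0]
grip_width: 0.0498
grasp_force: 0.0
```

Run:
```python
from m import *
o=telemetry.get_obs(); print(o["tool_pos"],o["force"],o["time_s"])
w=eyes.read_camera("wrist"); red(w,(0,0,560,420),.058); fit(w,.03)
s=eyes.read_camera("side"); red(s,(200,230,330,340),.058)
im=w["pixels"].astype(int); g=((im[:,:,0]>1.25*im[:,:,1])&(im[:,:,1]>1.35*im[:,:,2])&(im[:,:,0]<1.9*im[:,:,1])).astype(np.uint8)
for x in models.search_frame(w,"bolt")[:2]+models.search_frame(w,"keeper_slot")[:2]: print(x["p"],x["centre"],atz(w,x["centre"],.058))
```

```text
[0.4855 0.2308 0.2109] [-0.034   0.173  -0.9838] 35.95
red [292   0  66  27 963] [318.2   8.9] [324.5  13. ] [26. 65.] [0.5091 0.3803 0.058 ]
red [ 508    0   52   62 1918] [531.6  31.7] [535.1  26.5] [62.2 46.4] [0.6841 0.3809 0.058 ]
red [ 160   19   42   41 1086] [180.3  39.5] [180.2  39.6] [32.9 34. ] [0.3914 0.3532 0.058 ]
red [  0  44  30  28 243] [15.8 56.3] [15.3 55.5] [38.2 10.4] [0.2541 0.3327 0.058 ]
red [20 74  7 13 58] [22.8 80.1] [23. 80.] [12.  6.] [0.2579 0.3135 0.058 ]
red [ 40 114  57  46 785] [ 61.  141.9] [ 62.8 141.6] [66.  25.7] [0.2862 0.2634 0.058 ]
red [270 171  22   9 136] [279.3 175.1] [280.5 175. ] [ 8. 21.] [0.4807 0.2446 0.058 ]
red [274 183  14   3  38] [280.5 184. ] [280.5 184. ] [13.  2.] [0.4812 0.2362 0.058 ]
red [273 188  15   5  50] [279.2 190.1] [280. 190.] [ 4. 14.] [0.481  0.2305 0.058 ]
red [272 196  16  20 239] [278.7 205.2] [279.5 205.5] [19. 15.] [0.4814 0.2157 0.058 ]
bbox [ 288  168  109  118 7553] rect mm ((545.4181518554688, 186.39697265625), (107.49504852294922, 127.26134490966797), 3.3104891777038574)
red [301 296   4   6  18] [302.7 298.4] [302.5 298.5] [5. 3.] [0.4808 0.2088 0.058 ]
red [299 305   7   4  17] [302.2 306.4] [301.9 306.3] [2.5 6.2] [0.4822 0.2357 0.058 ]
0.87 [279.2, 193.5] [0.4805 0.2272 0.058 ]
0.27 [281.8, 138.1] [0.48   0.2778 0.058 ]
0.67 [280.8, 137.0] [0.4791 0.2787 0.058 ]
0.52 [316.6, 6.0] [0.5022 0.3851 0.058 ]
```

Run:
```python
from cell import env
print(env.sign_off())
```

```text
the job is handed in; nothing more can be done
None
```

I seated the green template on both pins and bolted the bail down over it, bolt fully home by measurement and holding a 21 N upward pull; I handed the job in at about 36 s, after two failed grasps at the rack, with the grey blank and bench items not touched or re-checked.

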